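# Book a canister in at the tag reader

## Task

Turn the canister round so that its white tag plate faces the reader, and push it, standing upright on the table, gently against the reader's sprung contact plate until that plate is fully home, with the tag centred on it and flat against it. Leave the canister there, then slide the catch on the reader fully open and press the release button beneath it all the way down to book the canister in. Leave the catch open and do not disturb the things lying about.

Things in the scene. Friction and masses are not known exactly. Their poses are not given: they have to be found in the camera images.
- can: Loose upright aluminium canister, about 0.55 kg: body 66 mm diameter to z = 88 mm, shoulder to 95, then a round grey cap 44 mm in diameter to z = 132 mm, best gripped from above. A flat white tag plate with black bars stands out on its +y side. Origin: centre of the underside, z up. It starts with the tag turned 100 to 180 degrees away from the reader: plan on more than one grasp.
- tag (a point): Centre of the tag plate's outer face (44 mm wide, 50 mm tall): 39 mm from the canister's axis on its +y side, 58 mm above its underside. Same axes as the canister; +y points out of the tag.
- reader: Fixed grey tag reader. Origin on the table, under the face of its contact plate at rest, which faces its -y; there the canister must stand, its +y along the reader's +y. Tower with the plate: x -60 to 60, y 18 to 90 mm, 115 mm high. Console behind it with button and catch: x -75 to 80, y 90 to 210 mm, 55 mm high.
- plate (a joint): Travel of the sprung contact plate in m, along the reader's +y: 0 = out, at rest; 0.008 = fully home on its stop. Spring 450 N/m: 3.6 N bring it home, then it is rigid; sliding the canister along the table takes 3 to 8 N more. When let go it may push the canister back a few mm and follows it.
- plate_face (a point): Centre of the contact plate's face, a steel plate 70 mm wide and 56 mm tall (30 to 86 mm above the table); moves with the plate; axes as the reader's.
- catch (a joint): Travel of the sliding catch in m: 0 = covering the button, 0.075 = fully open against its stop; it slides along the reader's -x and stays where it is left; about 2.5 N to move. It starts between 0 and 0.008.
- catch_tab (a point): Middle of the top edge of the catch's upright tab, 113 mm above the table. The tab is 12 mm thick along the reader's x (the sliding direction), 40 mm long along y and 31 mm tall; it stands in the middle of the catch's flat cover, 62 mm (x) by 68 mm (y), whose top lies 82 mm above the table.
- button (a joint): Travel of the release button in m: 0 = up, 0.006 = fully down. It starts to move at 2 N and is fully down at 5 N; springs back.
- button_top (a point): Centre of the top of the round button, 40 mm diameter, 74 mm above the table when up, at x = 40, y = 155 mm of the reader; pressed straight down. Under the cover until the catch is open.
- tape_a: Bystander: loose roll of black tape lying flat, 72 mm diameter, 19 mm high. Origin: centre of underside.
- tape_b: Bystander: loose roll of yellow tape lying flat, 80 mm diameter, 19 mm high. Origin: centre of underside.
- partsbox: Bystander: closed small-parts box, clear with a white lid, 77 x 112 x 32 mm. Origin: centre of underside.
- wrench: Bystander: loose wrench lying on the table along its own x, 190 mm long.
Not all that is in view belongs to the job. Several things have the shape of the can; the one meant has the colours described above.

How it is judged:
By the outcome, as a careful person would: the job done as asked, in the order asked, and still so for the second after the job is handed in, with the robot touching nothing.
It also fails if it takes over 72 s, if anything falls off the work surface, if the arm or the gripper's body presses on something with over 40 N, if the wrist force passes 120 N, or if a joint passes its speed limit or range.

## Robot

A 6-joint arm with a two-finger parallel gripper is mounted at the origin on the work surface. World frame = base frame: x ahead of the robot, y to its left, z up, the work surface at z = 0. Lengths are in mm, angles in degrees, forces in N, time in s.
With the tool pointing down it reaches from about 350 to 850 mm from the base axis. Payload 8.1 kg.
Tool frame: the origin (TCP) lies on the centre line of the jaws, within the pads' length; the fingertips stand 8 mm ahead of it and the grasp point (between the pads) lies 11 mm behind it; x points along the fingers, z is the direction in which the jaws open and shut, and the axes are right-handed (so a half turn about x gives the same grasp; the last joint's range is limited). The gripper opens to 85 mm and grips with 20 to 120 N. Pads are 22 mm wide; open, the fingers measure 114 mm over their backs; the gripper's body (76 mm by 85 mm) begins 54 mm behind the grasp point. The pads swing forward as they close: fully open they stand 13 mm farther back than shut.
Start: joints at [-79.148, 7.471, 85.268, -0, 87.261, -4.893], TCP at [162.833, -577.486, 205.092] pointing down, gripper open.
Joint ranges: [-169.43, 169.43], [-51.17, 129.36], [1.28, 143.12], [-76.62, 256.62], [0, 156.53], [-152.29, 152.29]. Speed limits (degrees/s): [136.94, 136.94, 159.86, 180, 180, 180].

## Interface

Orientations are given as [roll, pitch, yaw] about the fixed x, y, z axes, in that order (R = Rz(yaw) Ry(pitch) Rx(roll)).
In Python, from bench import r, vision, order gives the robot as it stands. The module is installed in compiled form; this text tells all that it offers.
- The arm moves only by the shell command python3 -m jog 'ROWS' [FORCE]. ROWS is JSON, a list of rows, each a list of 3 entries, a list of its own where there are three numbers: the shift along the world's x, y, z in m, then the turn, a rotation vector about the world's x, y, z in rad, then the opening, from -1 (shut) to 1 (fully open). A call has 1 to 5 rows; each row is the pose to reach, as a shift and turn from the pose commanded when the call began; what a row does not reach only later rows make up. A row lasts 1/12 s, in which the tool goes at most 41.7 mm and 7.16 degrees, less where a joint would pass 70% of its speed; a pose out of reach is approached as far as the arm can. A call with a gripper value outside its range is refused whole. The fingers move at their own pace and stop on an object; FORCE is the grip in N (left out, the last holds). Time passes only in rows, so rows that repeat a pose let the fingers close. It gives the time, the measured TCP pose, the force and the opening at its end, in the units of the state.
- r.sense(): the state, without advancing time (a new reading comes with each control period).
- vision.snapshot(name): name is "scene" or "top"; returns the picture (384x512x3 uint8, red, green, blue); there is no depth.
- vision.camera_model(name): a dict with "fov_y" (degrees; the focal length in pixels is half the picture's height over the tangent of half this angle, whatever the lens; pixels are square), "cx", "cy" (the principal point, pixels), "D" ([k1, k2, p1, p2, k3] as OpenCV has them; the pictures are not rectified), "world_to_cam" (4x4, takes a point from world to camera coordinates). Camera axes: x right, y down, z forward; pixel columns grow to the right and rows downward; lengths in mm; the calibration is good to about 2 mm. A picture is of the moment at which its call begins. camera_model takes no time and is no camera call.
- order.hand_in(): hands the job in, once; it reports no verdict.
The state is a dict: "time": time; "joint_pos": joint angles; "qd": joint speeds; "joint_efforts": joint torques, N m; "tool_pos": TCP position; "tcp_rot": TCP orientation; "ft_force": force on the tool from outside, world axes, zero at the start; "wrist_torque": the same for the moment, N m; "finger_gap": finger opening in mm.
Only numpy, scipy, OpenCV 4.12 (cv2) and the standard library are available. Lean on these libraries where they do the work, as an engineer would, in place of code of your own. Each camera call takes 0.05 s, during which the arm holds its last target.

## Working session

There is one attempt and no reset: what is moved stays moved. The work goes in short steps, Python scripts to look and compute and a shell command to move; the robot and the scene stay as the last step left them, time stands still between calls to the robot, and variables do not carry over. Pictures are saved under pics/ and viewed, and the job is handed in when it is done.

```bash
mkdir -p pics; ls
cat > h.py <<'E'
import numpy as np, cv2, json
from bench import r, vision, order
def cam(name):
    m=vision.camera_model(name); f=192/np.tan(np.radians(m['fov_y']/2))
    K=np.array([[f,0,m['cx']],[0,f,m['cy']],[0,0,1.]]); return K,np.array(m['D'],float),np.array(m['world_to_cam'],float)
def proj(name,P):
    K,D,T=cam(name); P=np.atleast_2d(P).astype(float)
    return cv2.projectPoints(P,cv2.Rodrigues(T[:3,:3])[0],T[:3,3],K,D)[0].reshape(-1,2)
def unproj(name,uv,z):
    K,D,T=cam(name); uv=np.atleast_2d(uv).astype(float).reshape(-1,1,2)
    n=cv2.undistortPointsIter(uv,K,D,None,None,(3,100,1e-10)).reshape(-1,2)
    d=np.c_[n,np.ones(len(n))]@T[:3,:3]; c=-T[:3,:3].T@T[:3,3]
    return c+d*((z-c[2])/d[:,2])[:,None]
def snap(name,fn):
    im=vision.snapshot(name); cv2.imwrite(f'pics/{fn}.png',im[:,:,::-1]); np.save(f'pics/{fn}.npy',im); return im
E
python3 - <<'E'
from h import *
for n in('scene','top'):
    snap(n,n+'0'); K,D,T=cam(n); print(n,K[0,0],K[:2,2],D,-T[:3,:3].T@T[:3,3],T[:3,:3].round(3))
print(r.sense())
E
```

```text
pics
scene 452.26880642615555 [260.70968877 197.0174622 ] [-0.06443737  0.          0.          0.          0.        ] [1018.04399161 -736.09022962  791.29973348] [[ 0.824  0.567 -0.008]
 [ 0.375 -0.556 -0.742]
 [-0.425  0.608 -0.67 ]]
top 358.6042952784629 [254.79057683 191.76058712] [-0.0879705  0.         0.         0.         0.       ] [ 487.71453911 -119.80249079  950.53143323] [[-0.014 -1.    -0.013]
 [-0.993  0.016 -0.115]
 [ 0.115  0.011 -0.993]]
{'time': 0.1, 'joint_pos': array([-7.91484481e+01,  7.51283809e+00,  8.53242501e+01, -4.94952694e-05,
        8.72638589e+01, -4.89443129e+00]), 'qd': array([-0.0096625 , -0.12459527, -0.1222023 ,  0.02669099, -0.12291508,
        0.0162823 ]), 'joint_efforts': array([ 2.13673506e-03, -5.70954716e+01, -5.01940119e+01,  2.68028612e-05,
        8.15661333e-03,  4.83225790e-05]), 'tool_pos': array([ 162.72411786, -576.92420074,  204.11635258]), 'tcp_rot': array([175.13362692,  89.89905287, 100.87961249]), 'ft_force': array([ 0.31596677,  0.47031709, -0.43835204]), 'wrist_torque': array([-0.04040408,  0.01229062,  0.01378414]), 'finger_gap': 85.82397513391591}
```

View pics/scene0.png

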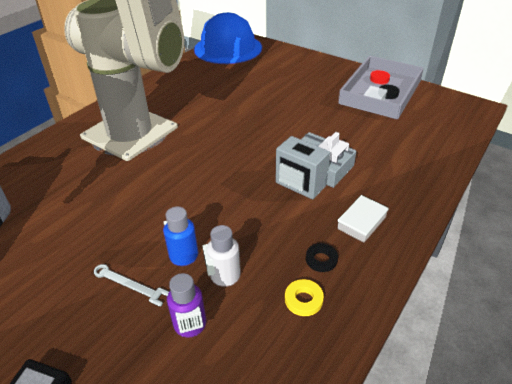

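View pics/top0.png

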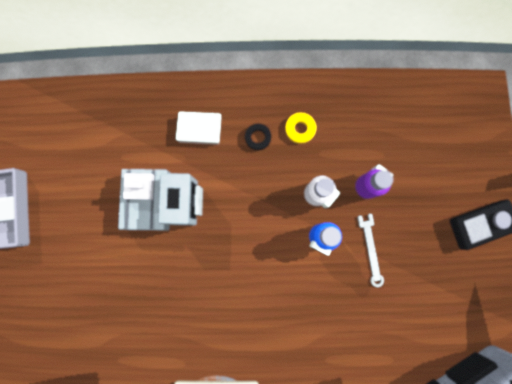

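Run:
```python
from h import *
a=np.load('pics/scene0.npy')[195:345,140:260]; b=np.load('pics/top0.npy')[150:270,280:410]; c=np.load('pics/top0.npy')[150:250,100:220]; d=np.load('pics/scene0.npy')[125:205,265:365]
R=lambda x,s:cv2.resize(x,s,interpolation=cv2.INTER_CUBIC)
im=np.vstack([np.hstack([R(a,(400,300)),R(b,(400,300))]),np.hstack([R(c,(400,300)),R(d,(400,300))])])
cv2.imwrite('pics/crop0.png',im[:,:,::-1])
```

```text
(no output)
```

View pics/crop0.png

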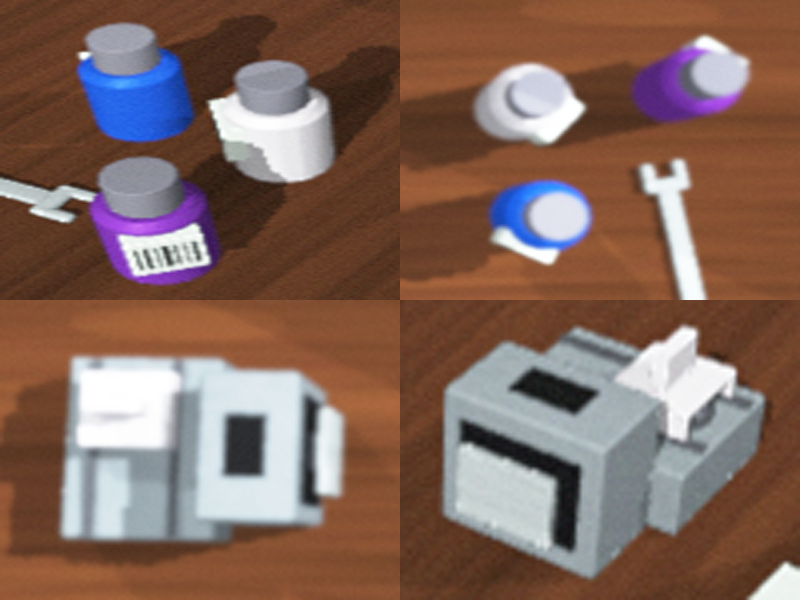

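The picture has three can-shaped things: blue at scene (180,240) / top (326,236), purple at (186,308) / (375,182), and silver-white at (222,258) / (321,191). The silver one is the aluminium canister. Its tag points to lower right in the top view, away from the reader at top (165,200). Next I'll zoom in to pick corners.

Run:
```python
from h import *
def z(fn,x0,y0,w,h,s,out):
    im=np.load(f'pics/{fn}.npy')[y0:y0+h,x0:x0+w]
    im=cv2.resize(im,(w*s,h*s),interpolation=cv2.INTER_CUBIC)
    for i in range(0,w,10): cv2.line(im,(i*s,0),(i*s,6),(255,0,0),1); cv2.putText(im,str(x0+i),(i*s,16),0,.35,(255,255,0),1)
    for i in range(0,h,10): cv2.line(im,(0,i*s),(6,i*s),(255,0,0),1); cv2.putText(im,str(y0+i),(8,i*s+4),0,.35,(255,255,0),1)
    cv2.imwrite(f'pics/{out}.png',im[:,:,::-1])
z('top0',110,160,100,75,8,'z1'); z('scene0',270,128,90,70,8,'z2'); z('top0',290,160,60,60,10,'z3'); z('scene0',195,215,60,60,10,'z4')
```

```text
(no output)
```

View pics/z1.png

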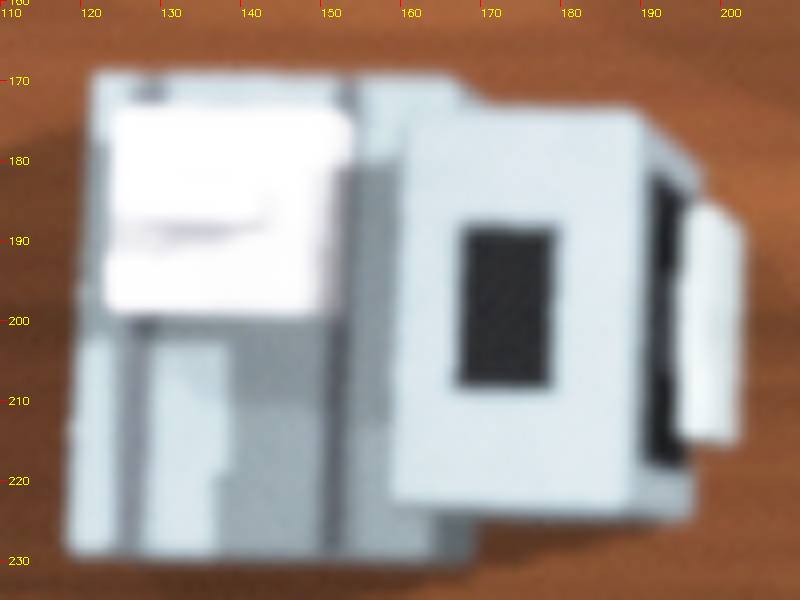

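View pics/z2.png

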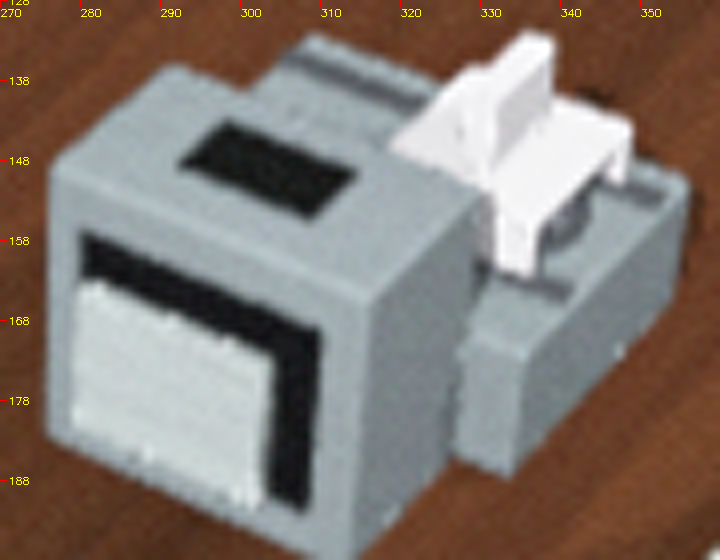

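View pics/z3.png

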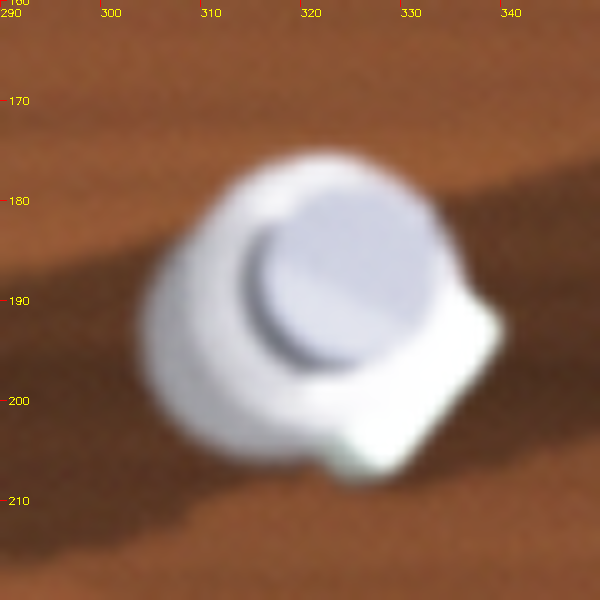

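View pics/z4.png

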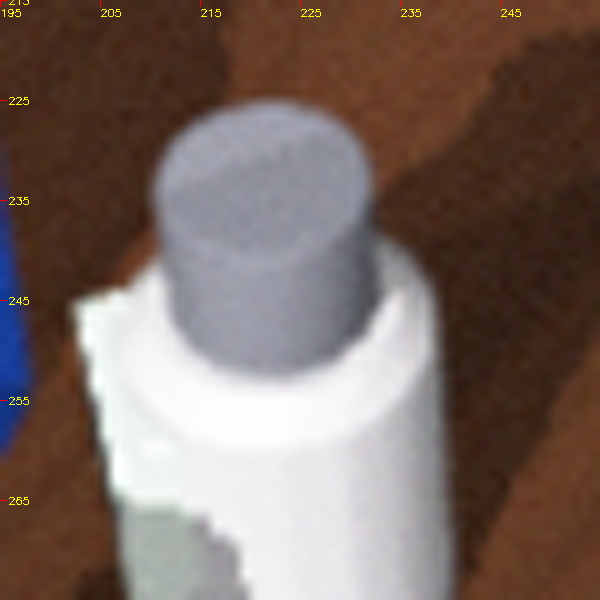

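```bash
cat > fit.py <<'E'
from h import *
from scipy.optimize import least_squares
def fitpose(obs,p0):
    # obs: list of (cam, [x,y,z], [u,v]); returns x,y,yaw
    def X(p,l):
        c,s=np.cos(p[2]),np.sin(p[2]); l=np.array(l,float); return np.c_[p[0]+c*l[:,0]-s*l[:,1],p[1]+s*l[:,0]+c*l[:,1],l[:,2]]
    def res(p):
        o=[]
        for cn in('top','scene'):
            q=[k for k in obs if k[0]==cn]
            if q: o.append((proj(cn,X(p,[k[1] for k in q]))-np.array([k[2] for k in q])).ravel())
        return np.concatenate(o)
    s=least_squares(res,p0,x_scale=[1,1,.01],loss='soft_l1'); return s.x,res(s.x).reshape(-1,2)
E
python3 - <<'E'
from fit import *
t=[((60,18,115),(188.6,172.9)),((60,90,115),(161.4,173.6)),((-60,90,115),(158.3,222.1)),((-60,18,115),(188.6,223.6)),((80,210,55),(121.4,168.6)),((-75,210,55),(118,228.7)),((35,0,30),(202.4,188.6)),((-35,0,30),(201.8,214.9))]
s=[((-60,18,115),(275.6,148.2)),((60,18,115),(315.8,165.1)),((-60,90,115),(291.1,135.4)),((-35,0,86),(279.8,162.3)),((35,0,86),(303.6,171.6)),((35,0,30),(302.3,191.1)),((-35,0,30),(278.6,180.3)),((80,90,55),(334.6,171.6)),((80,210,55),(355.6,150.7)),((80,90,0),(333.3,186.9))]
T=[('top',)+k for k in t]; S=[('scene',)+k for k in s]
for o in(T,S,T+S):
    p,e=fitpose(o,[480,20,0]); print(p[:2].round(1),np.degrees(p[2]).round(2)); print(e.round(1).tolist())
ct=unproj('top',(324.4,187.2),132); cs=unproj('scene',(220.95,232.55),132); print('cap',ct,cs)
tt=unproj('top',[(339.85,192.35),(330.05,205.55)],83); print(tt,np.linalg.norm(tt[0]-tt[1])); m=tt.mean(0)-ct[0]; print('tag dir',m,np.degrees(np.arctan2(m[1],m[0])), np.linalg.norm(m[:2]))
d=tt[1]-tt[0]; print('normal', np.degrees(np.arctan2(d[1],d[0])))
print('tagscene',unproj('scene',(202.05,244.55),83))
print('tab? top',unproj('top',[(117,174),(143,174),(141,188.5),(117,199)],113))
for n,uv,z in(('blue',(327,235),132),('purp',(381,179),132),('tapeb',(300,128),10),('tapea',(258,137),10),('box',(199,128),32),('wr1',(366,220),5),('wr2',(377,282),5)): print(n,unproj('top',uv,z).round())
E
```

```text
[571.6  26.2] -1.64
[[1.5, 0.1], [-1.2, -0.9], [-0.3, 1.1], [-0.3, 0.1], [-0.1, -0.1], [-0.1, 0.2], [0.5, -0.6], [0.3, 0.1]]
[573.2  33. ] -1.14
[[-0.2, -0.6], [0.5, -0.7], [-0.3, -0.9], [-0.4, 1.4], [-0.7, 2.2], [-0.5, -0.3], [0.4, 0.4], [0.8, -0.1], [0.8, -1.6], [-0.0, 0.6]]
[573.4  28.8] -1.17
[[0.2, -0.6], [-2.5, -1.3], [-1.2, 0.6], [-1.2, -0.6], [-1.4, -0.1], [-0.9, 0.2], [-0.6, -1.3], [-0.6, -0.6], [-1.0, 0.3], [-0.3, 0.2], [-1.1, -0.1], [-1.2, 2.3], [-1.5, 3.1], [-1.3, 0.7], [-0.4, 1.2], [0.1, 0.7], [0.2, -0.8], [-0.7, 1.5]]
cap [[ 590.83854702 -271.06868606  132.        ]] [[ 593.79422853 -270.19934945  132.        ]]
[[ 583.75966921 -317.53685907   83.        ]
 [ 551.90048578 -292.27068207   83.        ]] 40.66186504847664
tag dir [-23.00846952 -33.83508452 -49.        ] -124.21641085170002 40.91702107886885
normal 141.58354683571488
tagscene [[ 550.85593388 -285.16724743   83.        ]]
tab? top [[633.38611356 221.06458264 113.        ]
 [632.1200615  156.87636017 113.        ]
 [597.16527108 160.92430452 113.        ]
 [572.84201483 219.14252522 113.        ]]
blue [[ 481. -273.  132.]]
purp [[ 608. -404.  132.]]
tapeb [[ 769. -234.   10.]]
tapea [[ 745. -120.   10.]]
box [[767.  36.  32.]]
wr1 [[ 518. -402.    5.]]
wr2 [[ 355. -425.    5.]]
```

```bash
python3 -m jog '[[[0.022,0.016,0],[0,0,0.12],1],[[0.044,0.031,0],[0,0,0.24],1],[[0.066,0.047,0],[0,0,0.36],1],[[0.088,0.063,0],[0,0,0.48],1],[[0.11,0.079,0],[0,0,0.6],1]]'
python3 -m jog '[[[0.022,0.016,0],[0,0,0.12],1],[[0.044,0.031,0],[0,0,0.24],1],[[0.066,0.047,0],[0,0,0.36],1],[[0.088,0.063,0],[0,0,0.48],1],[[0.11,0.079,0],[0,0,0.6],1]]'
python3 -m jog '[[[0.022,0.016,0],[0,0,0.12],1],[[0.044,0.031,0],[0,0,0.24],1],[[0.066,0.047,0],[0,0,0.36],1],[[0.088,0.063,0],[0,0,0.48],1],[[0.11,0.079,0],[0,0,0.6],1]]'
```

```text
time: 0.52
tool_pos: [273.5, -497.3, 204.5]
tcp_rot: [150.0, 89.9, 110.4]
ft_force: [1.0, -0.5, 0.8]
finger_gap: 85.5
time: 0.93
tool_pos: [383.6, -418.3, 204.6]
tcp_rot: [135.2, 90.0, 130.1]
ft_force: [0.4, -0.4, -0.0]
finger_gap: 85.4
time: 1.35
tool_pos: [493.6, -339.3, 204.6]
tcp_rot: [113.1, 89.9, 142.3]
ft_force: [-0.7, -0.6, -0.5]
finger_gap: 85.3
```

```bash
python3 -m jog '[[[0.022,0.016,0],[0,0,0.1],1],[[0.044,0.031,0],[0,0,0.2],1],[[0.066,0.046,0],[0,0,0.3],1],[[0.086,0.06,0],[0,0,0.4],1],[[0.0985,0.0687,0],[0,0,0.45],1]]'
python3 -m jog '[[[0,0,-0.012],[0,0,0],1],[[0,0,-0.03],[0,0,0],1],[[0,0,-0.043],[0,0,0],1],[[0,0,-0.05],[0,0,0],1],[[0,0,-0.05],[0,0,0],1]]'
python3 - <<'E'
from h import *
snap('scene','s1'); snap('top','t1'); s=r.sense(); print(s['tool_pos'],s['tcp_rot'],s['joint_pos'])
a=np.load('pics/t1.npy')[140:240,260:390]; b=np.load('pics/s1.npy')[160:285,150:290]
R=lambda x,s:cv2.resize(x,s,interpolation=cv2.INTER_CUBIC)
im=np.hstack([R(a,(400,308)),R(b,(400,357))[:308]]);cv2.imwrite('pics/c1.png',im[:,:,::-1])
E
```

```text
time: 1.77
tool_pos: [592.8, -269.7, 204.3]
tcp_rot: [61.9, 89.9, 117.0]
ft_force: [-0.0, -0.5, 1.1]
finger_gap: 85.5
time: 2.18
tool_pos: [589.1, -271.4, 151.6]
tcp_rot: [97.5, 89.7, 152.1]
ft_force: [-0.4, 0.2, -0.8]
finger_gap: 85.3
[ 590.71481433 -272.12269643  154.82198958] [100.86148562  89.94784361 155.45800377] [-2.92465507e+01  1.67357259e+01  7.99642058e+01 -4.30670550e-03
  8.33520490e+01 -8.38425683e+01]
```

View pics/c1.png

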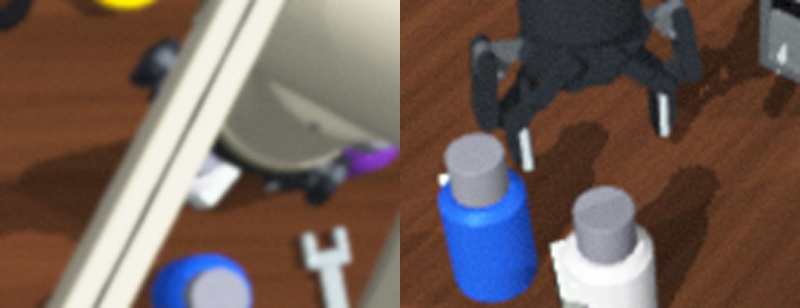

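Run:
```python
from h import *
s=r.sense();p=s['tool_pos'];print(s['time'],p)
th=np.radians(54.6);d=np.array([np.cos(th),np.sin(th),0])
for z in(-8,0,5): print(z,proj('scene',[p+d*42.5+[0,0,z],p-d*42.5+[0,0,z]]).round(1).tolist())
print(proj('scene',[592,-270.7,132]))
def z(fn,x0,y0,w,h,s,out):
    im=np.load(f'pics/{fn}.npy')[y0:y0+h,x0:x0+w]
    im=cv2.resize(im,(w*s,h*s),interpolation=cv2.INTER_CUBIC)
    for i in range(0,w,10): cv2.line(im,(i*s,0),(i*s,6),(255,0,0),1); cv2.putText(im,str(x0+i),(i*s,16),0,.35,(255,255,0),1)
    for i in range(0,h,10): cv2.line(im,(0,i*s),(6,i*s),(255,0,0),1); cv2.putText(im,str(y0+i),(8,i*s+4),0,.35,(255,255,0),1)
    cv2.imwrite(f'pics/{out}.png',im[:,:,::-1])
z('s1',175,165,90,72,8,'z5')
```

```text
2.2833 [ 590.71481433 -272.12269643  154.82198958]
-8 [[239.0, 222.0], [197.8, 232.8]]
0 [[238.8, 219.2], [197.4, 230.0]]
5 [[238.7, 217.4], [197.1, 228.2]]
[[220.0924145  232.33436348]]
```

View pics/z5.png

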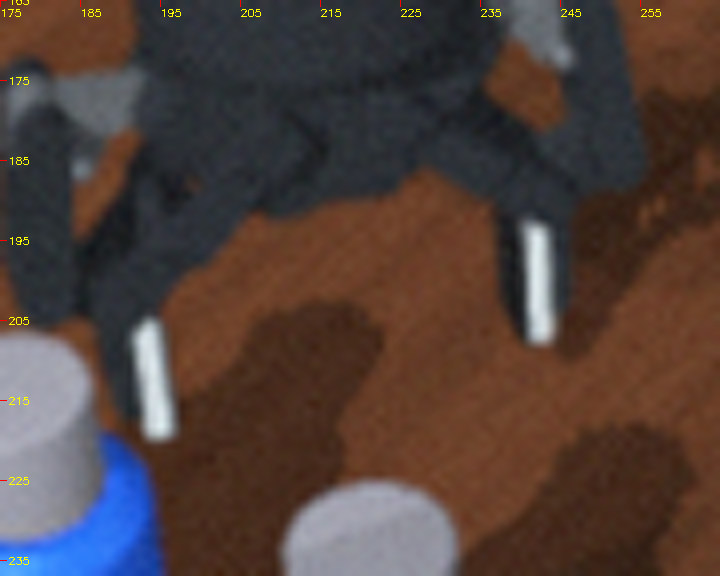

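```bash
cat >> h.py <<'E'
def zoom(fn,x0,y0,w,h,s,out):
    im=np.load(f'pics/{fn}.npy')[y0:y0+h,x0:x0+w]
    h,w=im.shape[:2]
    im=cv2.resize(im,(w*s,h*s),interpolation=cv2.INTER_CUBIC)
    for i in range(0,w,10): cv2.line(im,(i*s,0),(i*s,6),(255,0,0),1); cv2.putText(im,str(x0+i),(i*s,16),0,.35,(255,255,0),1)
    for i in range(0,h,10): cv2.line(im,(0,i*s),(6,i*s),(255,0,0),1); cv2.putText(im,str(y0+i),(8,i*s+4),0,.35,(255,255,0),1)
    cv2.imwrite(f'pics/{out}.png',im[:,:,::-1])
E
python3 - <<'E'
from h import *
snap('scene','s2'); zoom('s2',165,155,100,75,8,'z6'); s=r.sense(); print(s['time'],s['tool_pos'],s['tcp_rot'],s['qd'])
E
```

```text
2.3333 [ 591.30890269 -272.3457149   155.76667095] [-85.5500648   89.95730886 -30.94416444] [ 0.07411453 -0.61399609 -0.85108631 -0.01923417 -0.07547737 -0.03303617]
```

View pics/z6.png

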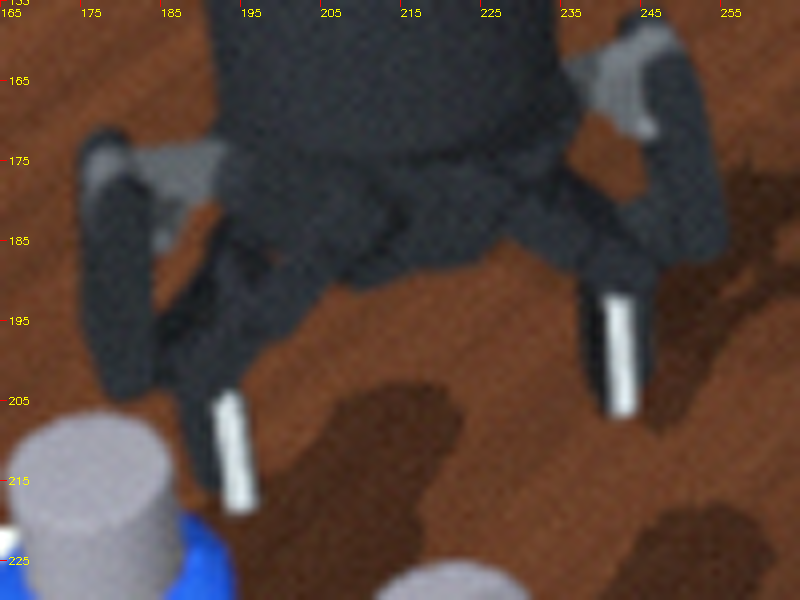

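Run:
```python
from h import *
from scipy.optimize import least_squares
p=np.array([591.3,-272.3,155.8]);th=np.radians(54.6);d=np.array([np.cos(th),np.sin(th),0]);n=np.array([np.sin(th),-np.cos(th),0])
for z in(-8,5,20,30,40): print(z,proj('scene',[p+d*45.5+n*11+[0,0,z],p-d*45.5+n*11+[0,0,z]]).round(1).tolist(),proj('scene',[p+d*45.5+n*11+[0,0,z+38],p-d*45.5+n*11+[0,0,z+38]]).round(1).tolist())
obs=np.array([[242,207],[194,218.5],[240,192],[191.5,204]])
def f(q):
    c=np.array([q[0],q[1],q[2]]); L=q[3]
    P=[c+d*q[4],c-d*q[4],c+d*q[4]+[0,0,L],c-d*q[4]+[0,0,L]]
    return (proj('scene',P)-obs).ravel()
s=least_squares(f,[591,-272,160,38,45]);print(s.x,s.fun.round(2), s.x[:3]-p)
f2=lambda q:f([p[0]+n[0]*11,p[1]+n[1]*11,q[0],q[1],q[2]]);s=least_squares(f2,[160,38,45]);print(s.x,s.fun.round(2))
f2=lambda q:f([q[0],q[1],160.8,38,q[2]]);s=least_squares(f2,[591,-272,45]);print(s.x,s.fun.round(2))
```

```text
-8 [[242.3, 225.2], [197.8, 236.9]] [[241.6, 211.4], [195.7, 223.1]]
5 [[242.1, 220.5], [197.1, 232.3]] [[241.4, 206.5], [195.0, 218.2]]
20 [[241.8, 215.1], [196.3, 226.8]] [[241.1, 200.7], [194.1, 212.4]]
30 [[241.6, 211.4], [195.7, 223.1]] [[240.9, 196.8], [193.6, 208.5]]
40 [[241.4, 207.6], [195.2, 219.4]] [[240.7, 192.8], [193.0, 204.5]]
[ 795.31752309 -493.11350523  475.53276897   20.08515037   24.77862112] [-0.67 -0.23 -0.1   0.28  0.58 -0.02  0.16 -0.03] [ 204.01752309 -220.81350523  319.73276897]
[197.82944124  37.75041425  46.61793852] [-0.06 -0.3   0.48  0.23  1.21 -0.09  0.75 -0.09]
[ 572.5325417  -250.07338191   49.56451025] [-0.69 -0.63 -0.16 -0.12  0.6   0.38  0.22  0.37]
```

Run:
```python
from h import *
for z in(160,200,240,280): print(z,unproj('top',(338,180.6),z).round(0), unproj('scene',[(217.5,204.5)],z).round(0))
zoom('t1',280,130,110,100,7,'z7')
```

```text
160 [[ 602. -297.  160.]] [[ 557. -232.  160.]]
200 [[ 596. -288.  200.]] [[ 586. -264.  200.]]
240 [[ 590. -279.  240.]] [[ 615. -296.  240.]]
280 [[ 584. -270.  280.]] [[ 645. -328.  280.]]
```

View pics/z7.png

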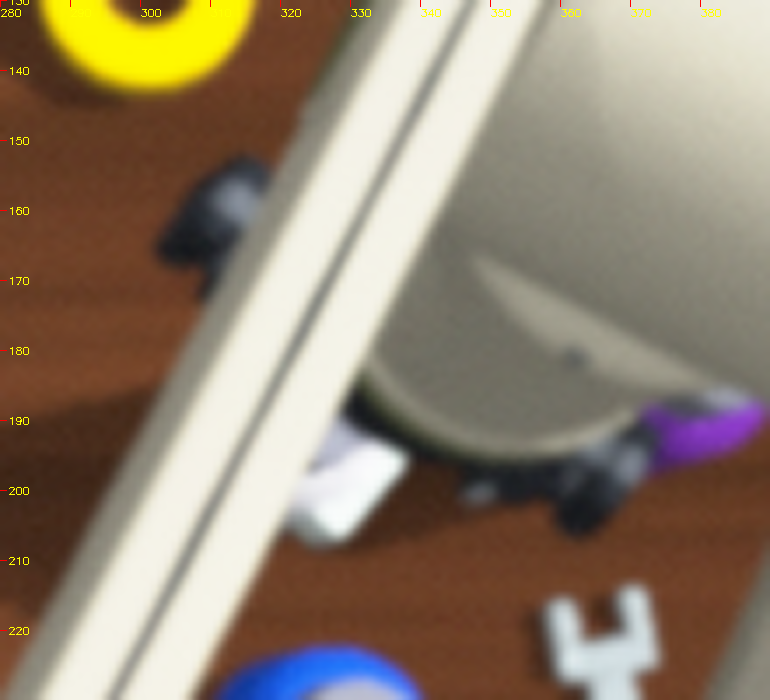

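View pics/t1.png

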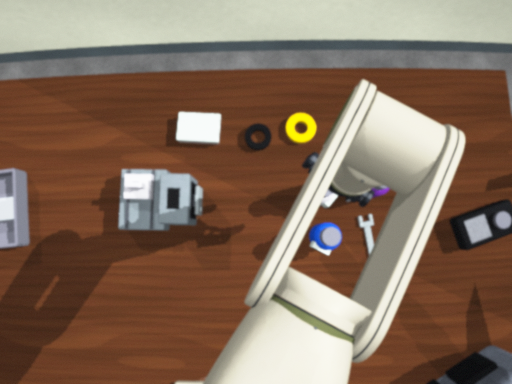

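View pics/s2.png

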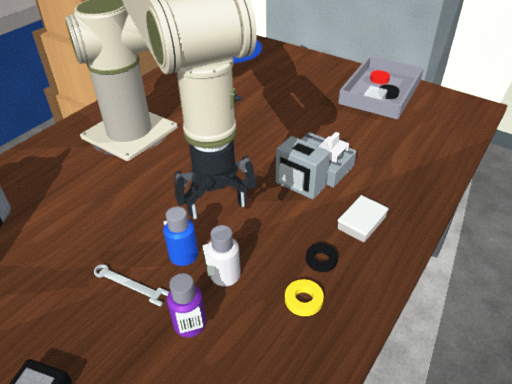

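```bash
python3 -m jog '[[[0,0.0005,-0.008],[0,0,0],1],[[0,0.001,-0.018],[0,0,0],1],[[0,0.001,-0.025],[0,0,0],1],[[0,0.001,-0.025],[0,0,0],1]]'
python3 - <<'E'
from h import *
snap('scene','s3'); zoom('s3',165,165,100,75,8,'z8'); s=r.sense(); print(s['time'],s['tool_pos'],s['tcp_rot'],s['ft_force'])
E
```

```text
time: 2.67
tool_pos: [590.0, -270.0, 127.3]
tcp_rot: [96.2, 89.8, 150.8]
ft_force: [0.5, 0.1, -1.0]
finger_gap: 85.1
2.7167 [ 590.30190995 -270.18521132  128.18431473] [ 96.5813462   89.82860636 151.24437558] [ 0.35543331  0.39069531 -0.39840904]
```

View pics/z8.png

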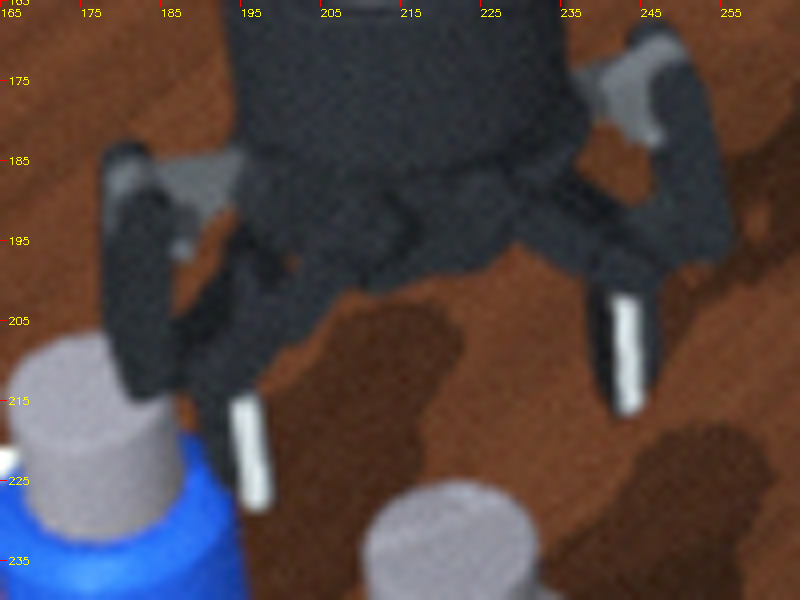

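Run:
```python
from h import *
from scipy.optimize import least_squares
Q=[]
for a,b in(((245.5,160),(312.5,158.5)),((178,173.5),(369,196))):
    s=least_squares(lambda P:np.r_[(proj('scene',P)-a).ravel(),(proj('top',P)-b).ravel()],[590,-270,250]);print(s.x,s.fun); Q.append(s.x)
print(np.mean(Q,0),Q[0]-Q[1])
```

```text
[ 624.49022301 -220.4920089   295.97362947] [-0.11800764  0.01363992 -0.08042631 -0.09281158]
[ 552.78902652 -321.06903227  300.09048845] [-0.46179332 -0.00240561 -0.34106699 -0.34904358]
[ 588.63962477 -270.78052059  298.03205896] [ 71.70119649 100.57702337  -4.11685898]
```

```bash
python3 -m jog '[[[0,0,-0.008],[0,0,0],1],[[0,0,-0.018],[0,0,0],1],[[0,0,-0.026],[0,0,0],1],[[0,0,-0.028],[0,0,0],1],[[0,0,-0.028],[0,0,0],1]]'
python3 - <<'E'
from h import *
snap('scene','s4'); zoom('s4',165,165,100,75,8,'z9'); s=r.sense(); print(s['time'],s['tool_pos'],s['tcp_rot'],s['ft_force'])
E
```

```text
time: 3.13
tool_pos: [590.4, -270.2, 100.3]
tcp_rot: [95.9, 89.8, 150.6]
ft_force: [0.1, 0.0, -0.1]
finger_gap: 85.3
3.1833 [ 590.86825765 -270.51761861  101.25592346] [ 96.80986788  89.91856063 151.47106943] [-0.03346926 -0.29581491 -0.13555149]
```

View pics/z9.png

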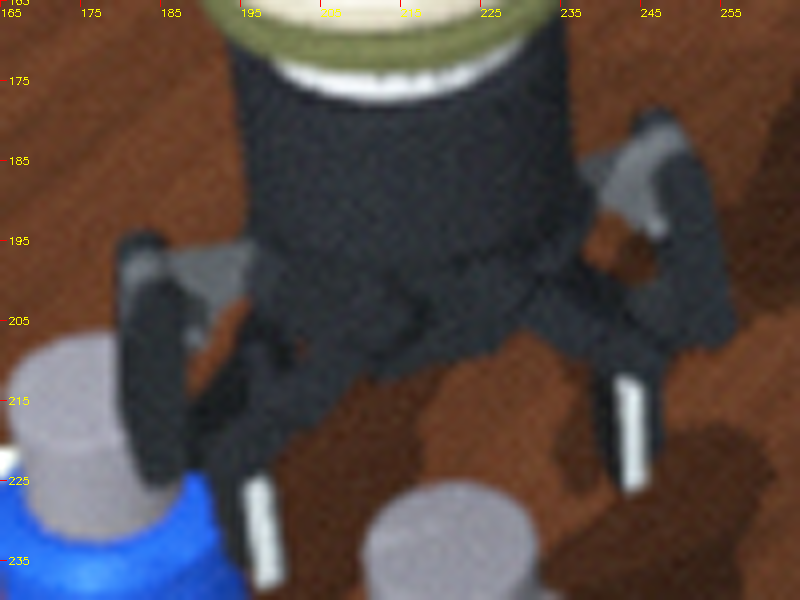

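```bash
python3 -m jog '[[[0,0,-0.009],[0,0,0],1],[[0,0,-0.02],[0,0,0],1],[[0,0,-0.03],[0,0,0],1],[[0,0,-0.036],[0,0,0],1],[[0,0,-0.036],[0,0,0],1]]'
python3 - <<'E'
from h import *
snap('scene','s5'); zoom('s5',165,175,100,75,8,'z10'); s=r.sense(); print(s['time'],s['tool_pos'],s['tcp_rot'],s['ft_force'])
E
```

```text
time: 3.6
tool_pos: [589.7, -269.9, 63.1]
tcp_rot: [96.0, 89.8, 150.7]
ft_force: [-0.4, 0.1, -0.8]
finger_gap: 85.4
3.65 [ 590.27969126 -270.18743961   64.29388504] [ 96.8534228   89.83566381 151.51463692] [ 0.48692344 -1.19641027 -0.27256399]
```

View pics/z10.png

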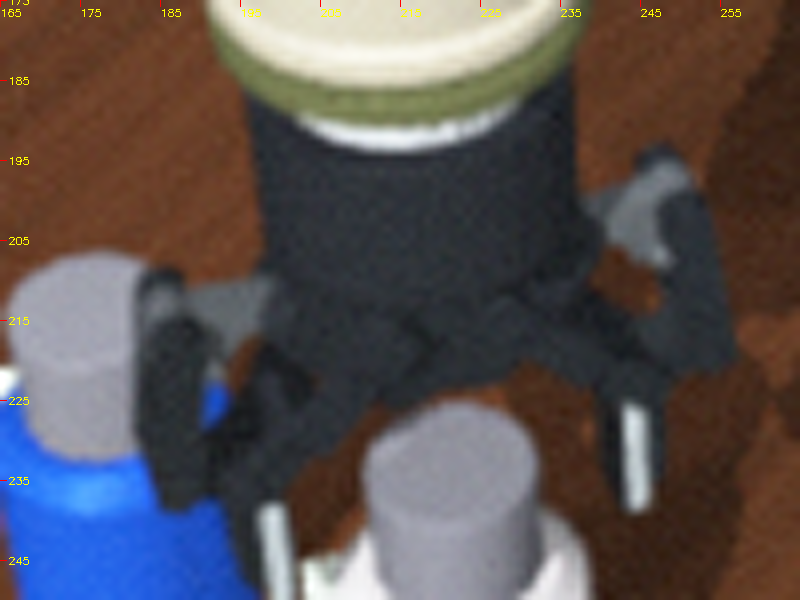

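```bash
python3 -m jog '[[[0,0,0.001],[0,0,0],-0.2],[[0,0,0.002],[0,0,0],-0.6],[[0,0,0.002],[0,0,0],-1],[[0,0,0.002],[0,0,0],-1],[[0,0,0.002],[0,0,0],-1]]' 40
python3 -m jog '[[[0,0,0],[0,0,0],-1],[[0,0,0],[0,0,0],-1]]'
python3 - <<'E'
from h import *
snap('scene','s6'); zoom('s6',165,175,100,95,7,'z11'); s=r.sense(); print(s['time'],s['tool_pos'],s['tcp_rot'],s['ft_force'],s['finger_gap'],s['joint_pos'])
E
```

```text
time: 4.07
tool_pos: [592.2, -271.2, 69.3]
tcp_rot: [-81.1, 89.9, -26.4]
ft_force: [0.4, 0.6, 3.8]
finger_gap: 43.3
time: 4.23
tool_pos: [592.2, -271.2, 69.3]
tcp_rot: [-82.6, 89.9, -27.9]
ft_force: [1.1, 0.8, 6.0]
finger_gap: 43.2
4.2833 [ 592.20499638 -271.1681937    69.31882437] [-80.99377834  89.87469367 -26.33074202] [0.06705655 0.49820638 6.02118795] 43.35031852225931 [-2.91150476e+01  2.06309282e+01  8.44221174e+01  6.30690643e-03
  7.48217961e+01 -8.37797285e+01]
```

View pics/z11.png

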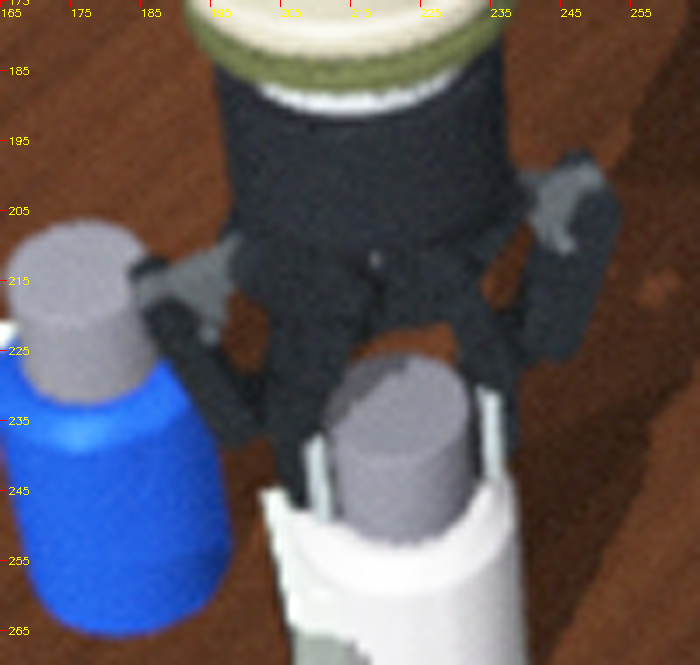

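```bash
python3 -m jog '[[[0,0,0.004],[0,0,0],-1],[[0,0,0.01],[0,0,0],-1],[[0,0,0.015],[0,0,0],-1],[[0,0,0.018],[0,0,0],-1],[[0,0,0.018],[0,0,-0.04],-1]]' 45
python3 -m jog '[[[-0.001,0.008,0],[0,0,-0.09],-1],[[-0.002,0.018,0],[0,0,-0.19],-1],[[-0.003,0.028,0],[0,0,-0.29],-1],[[-0.004,0.039,0],[0,0,-0.39],-1],[[-0.004,0.05,0],[0,0,-0.5],-1]]'
python3 - <<'E'
from h import *
snap('scene','s7'); zoom('s7',165,155,110,105,7,'z12'); s=r.sense(); print(s['time'],s['tool_pos'],s['tcp_rot'],s['ft_force'],s['finger_gap'])
E
```

```text
time: 4.7
tool_pos: [591.6, -271.0, 86.9]
tcp_rot: [-82.8, 90.0, -30.4]
ft_force: [0.7, -0.5, -5.1]
finger_gap: 43.0
time: 5.12
tool_pos: [586.9, -220.3, 85.9]
tcp_rot: [138.9, 90.0, 162.4]
ft_force: [0.3, 1.0, -5.5]
finger_gap: 42.7
5.1667 [ 587.07466076 -217.9796004    85.78418602] [ 91.58610803  89.88272669 114.53588923] [ 1.39498584  0.22394811 -5.93610152] 43.4559887653322
```

View pics/z12.png

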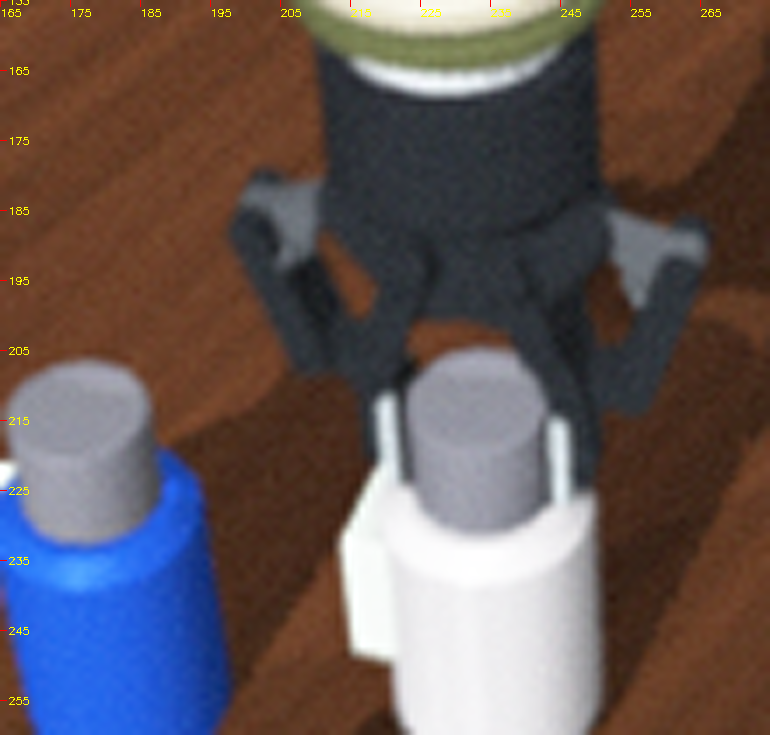

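```bash
for k in 1; do :; done
python3 -m jog '[[[-0.001,0.009,0],[0,0,-0.1],-1],[[-0.002,0.018,0],[0,0,-0.2],-1],[[-0.003,0.028,0],[0,0,-0.3],-1],[[-0.004,0.037,0],[0,0,-0.4],-1],[[-0.004,0.046,0],[0,0,-0.5],-1]]'
python3 -m jog '[[[-0.001,0.009,0],[0,0,-0.1],-1],[[-0.002,0.018,0],[0,0,-0.2],-1],[[-0.003,0.028,0],[0,0,-0.3],-1],[[-0.004,0.037,0],[0,0,-0.4],-1],[[-0.004,0.046,0],[0,0,-0.5],-1]]'
python3 -m jog '[[[-0.001,0.009,0],[0,0,-0.1],-1],[[-0.002,0.018,0],[0,0,-0.2],-1],[[-0.003,0.028,0],[0,0,-0.3],-1],[[-0.004,0.037,0],[0,0,-0.4],-1],[[-0.004,0.046,0],[0,0,-0.5],-1]]'
python3 -m jog '[[[-0.001,0.009,0],[0,0,-0.1],-1],[[-0.002,0.018,0],[0,0,-0.2],-1],[[-0.003,0.027,0],[0,0,-0.3],-1],[[-0.004,0.035,0],[0,0,-0.4],-1],[[-0.004,0.038,0],[0,0,-0.49],-1]]'
python3 - <<'E'
from h import *
snap('scene','s8'); snap('top','t8');zoom('s8',215,95,130,105,6,'z13');zoom('t8',140,150,150,110,5,'z14'); s=r.sense(); print(s['time'],s['tool_pos'],s['tcp_rot'],s['ft_force'],s['finger_gap'],s['joint_pos'])
E
```

```text
time: 5.58
tool_pos: [583.0, -174.5, 86.0]
tcp_rot: [174.3, 90.0, 169.2]
ft_force: [-0.8, 0.2, -4.8]
finger_gap: 43.0
time: 6.0
tool_pos: [579.0, -128.5, 86.0]
tcp_rot: [-151.9, 90.0, 174.4]
ft_force: [0.0, -0.7, -4.9]
finger_gap: 43.2
time: 6.42
tool_pos: [575.0, -82.5, 86.1]
tcp_rot: [-111.6, 90.0, -174.1]
ft_force: [-0.8, 0.6, -4.6]
finger_gap: 43.2
time: 6.83
tool_pos: [571.0, -43.8, 86.0]
tcp_rot: [-127.2, 90.0, 142.3]
ft_force: [1.2, 0.7, -4.9]
finger_gap: 42.6
6.9333 [571.21334451 -44.31338851  86.09945238] [-119.46593758   89.98698319  150.26549643] [-0.1340207  -0.44890391 -5.16295726] 42.932207480519864 [-9.56615372e+00  8.33247075e+00  9.70517142e+01  4.65444508e-03
  7.46280338e+01  8.07011780e+01]
```

View pics/z13.png

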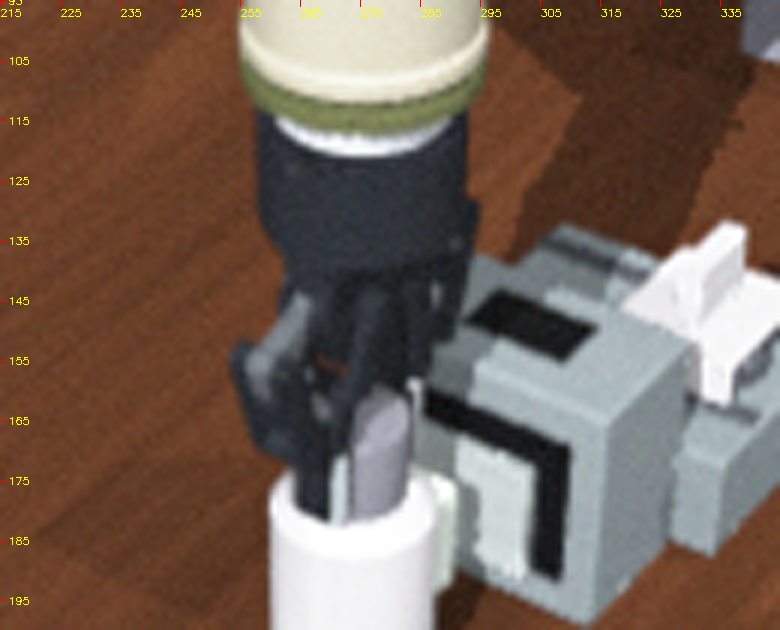

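View pics/z14.png

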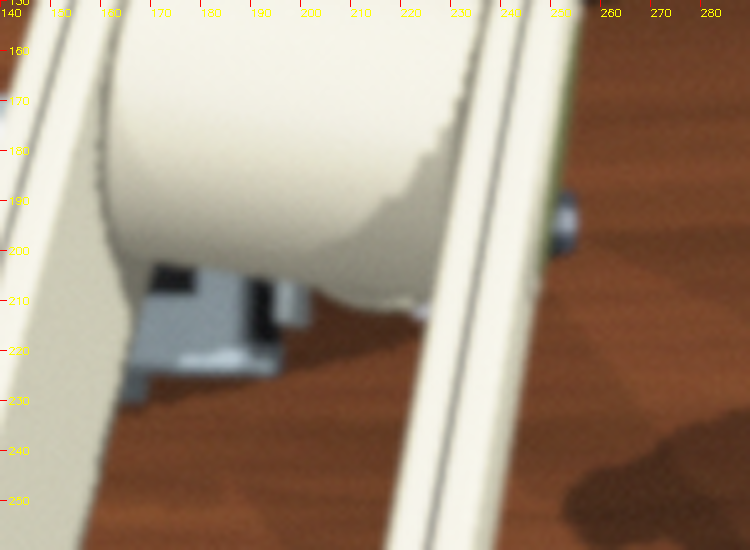

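```bash
python3 -m jog '[[[0,0,-0.005],[0,0,0],-1],[[0,0,-0.011],[0,0,0],-1],[[0,0,-0.015],[0,0,0],-1],[[0,0,-0.016],[0,0,0],-1],[[0,0,-0.0165],[0,0,0],-1]]'
python3 -m jog '[[[0,0,-0.0005],[0,0,0],-1],[[0,0,-0.001],[0,0,0],-1]]'
```

```text
time: 7.35
tool_pos: [571.1, -45.1, 69.4]
tcp_rot: [-85.6, 90.0, -175.9]
ft_force: [-2.4, -0.5, 0.4]
finger_gap: 43.0
time: 7.52
tool_pos: [571.5, -45.1, 69.4]
tcp_rot: [49.4, 90.0, -40.9]
ft_force: [-5.8, 0.5, 7.3]
finger_gap: 42.9
```

```bash
python3 -m jog '[[[0,0,0],[0,0,0],0],[[0,0,0],[0,0,0],0.6],[[0,0,0.002],[0,0,0],1],[[0,0,0.003],[0,0,0],1],[[0,0,0.01],[0,0,0],1]]'
python3 -m jog '[[[0,0,0.02],[0,0,0],1],[[0,0,0.045],[0,0,0],1],[[0,-0.01,0.065],[0,0,0],1],[[-0.01,-0.04,0.075],[0,0,0.05],1],[[-0.02,-0.08,0.08],[0,0,0.15],1]]'
python3 -m jog '[[[-0.01,-0.035,0],[0,0,0.1],1],[[-0.02,-0.07,0],[0,0,0.2],1],[[-0.03,-0.11,0],[0,0,0.3],1],[[-0.03,-0.14,0],[0,0,0.4],1],[[-0.03,-0.16,0],[0,0,0.5],1]]'
python3 - <<'E'
from h import *
snap('scene','s9'); snap('top','t9');zoom('s9',245,120,115,95,6,'z15');zoom('t9',110,155,130,85,6,'z16'); s=r.sense(); print(s['time'],s['tool_pos'],s['tcp_rot'],s['ft_force'],s['finger_gap'],s['joint_pos'])
E
```

```text
time: 7.93
tool_pos: [570.8, -44.6, 77.8]
tcp_rot: [-105.3, 89.9, 164.4]
ft_force: [-1.1, -0.1, -0.2]
finger_gap: 85.2
time: 8.35
tool_pos: [553.2, -123.8, 162.2]
tcp_rot: [74.7, 89.7, -6.7]
ft_force: [0.5, -1.2, -0.6]
finger_gap: 85.0
time: 8.77
tool_pos: [520.6, -288.2, 159.6]
tcp_rot: [-3.2, 89.9, -56.1]
ft_force: [1.6, 0.3, -0.2]
finger_gap: 85.4
8.8667 [ 520.87817938 -288.32149278  159.30949843] [ -8.7036557   89.90149523 -61.75194715] [ 0.02990985  0.20460328 -0.18739701] 85.71651711574246 [-3.38689690e+01  8.08831098e+00  8.94024917e+01 -4.64733074e-02
  8.24221309e+01  1.91854161e+01]
```

View pics/z15.png

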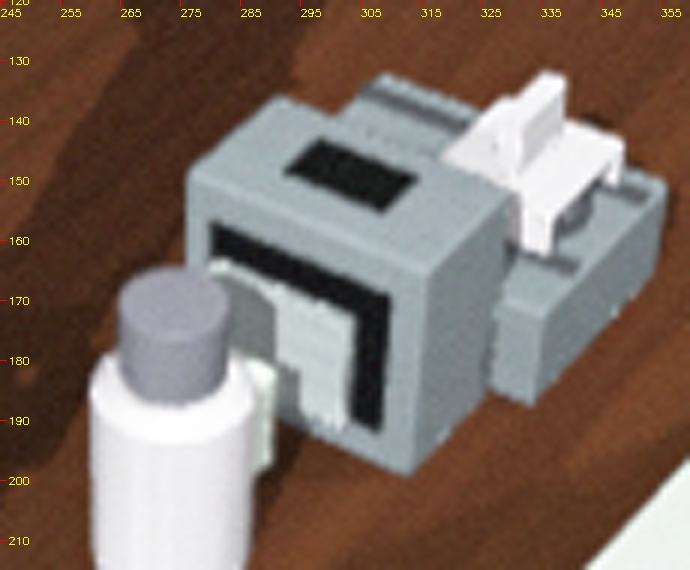

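View pics/z16.png

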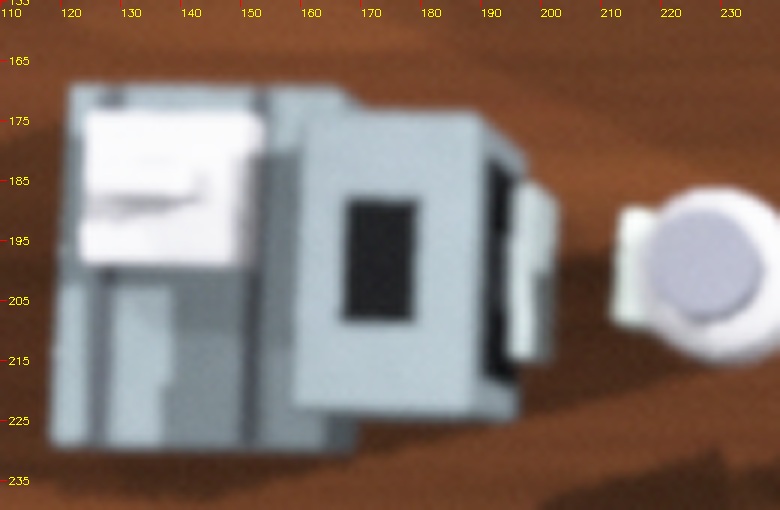

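Run:
```python
from h import *
zoom('t9',184,176,62,48,12,'z17'); zoom('t9',112,162,90,72,8,'z18')
print(unproj('top',(226.8,198.4),132), unproj('scene',(245+172/6-.4,120+297/6-.4),132))
```

```text
[[568.48610377 -46.08307379 132.        ]] [[568.71774615 -41.62776382 132.        ]]
```

View pics/z17.png

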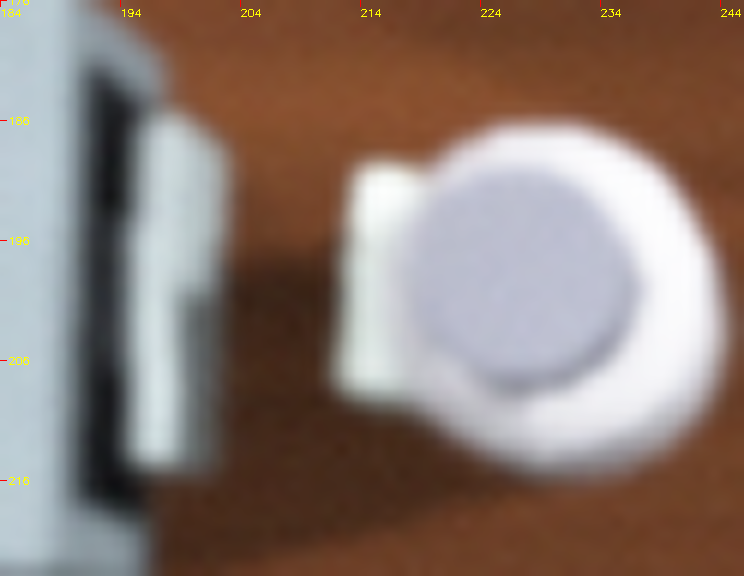

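View pics/z18.png

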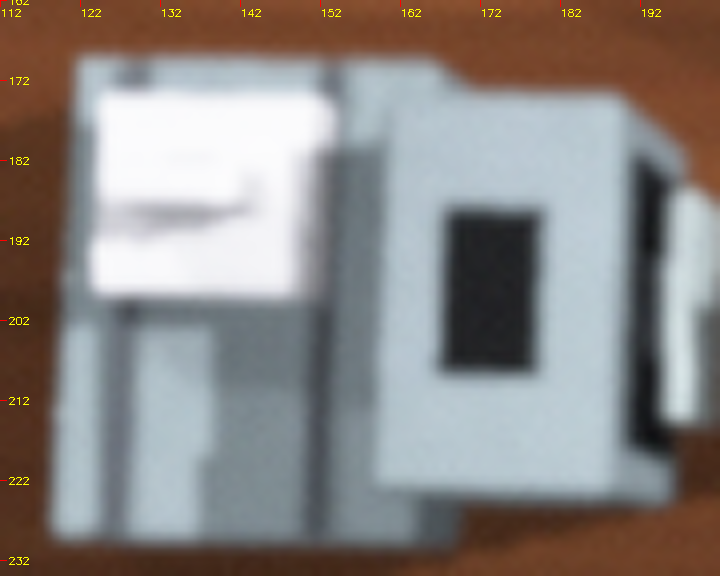

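```bash
cat > edge.py <<'E'
from h import *
def cross(prof,lo,hi):
    # strongest gradient position subpixel in [lo,hi]
    g=np.abs(np.gradient(prof.astype(float))); i=lo+int(np.argmax(g[lo:hi+1])); 
    w=g[i-2:i+3]; return i-2+np.sum(np.arange(5)*w)/w.sum()
def rows(im,cols,lo,hi): return np.array([[c,cross(im[:,c],lo,hi)] for c in cols])
def colsE(im,rws,lo,hi): return np.array([[cross(im[r_,:],lo,hi),r_] for r_ in rws])
E
python3 - <<'E'
from edge import *
im=np.load('pics/t9.npy').astype(float).mean(2)
def show(n,a,z):
    P=unproj('top',a,z); l=np.polyfit(a[:,0],a[:,1],1) ; print(n,a.round(1).tolist()); print('   world x',P[:,0].round(1),'y',P[:,1].round(1))
show('tower up',rows(im,range(166,187,4),170,178),115)
show('tower lo',rows(im,range(166,187,4),219,227),115)
show('plate up',rows(im,range(196,200),181,189),86)
show('plate lo',rows(im,range(194,199),210,219),86)
show('tag up',rows(im,range(213,218),186,193),83)
show('tag lo',rows(im,range(213,218),205,213),83)
show('tag face',colsE(im,range(191,208,2),209,216),83)
show('plate face bottom',colsE(im,range(191,213,3),199,206),30)
show('tower front',colsE(im,range(178,220,5),184,191),115)
show('tower back',colsE(im,range(178,220,5),155,163),115)
show('cons back',colsE(im,[172,176,204,212,220,226],115,124),55)
# cap circle: blue-grey vs white
hsv=np.load('pics/t9.npy').astype(float); d=hsv[:,:,2]-hsv[:,:,0]; m=(d>12).astype(np.uint8); m[:, :214]=0;m[:180]=0;m[215:]=0;m[:,242:]=0
n,lab,st,ce=cv2.connectedComponentsWithStats(m); k=1+np.argmax(st[1:,4]); print(st[k],ce[k],unproj('top',ce[k],132))
E
```

```text
tower up [[166.0, 169.6], [170.0, 172.7], [174.0, 173.0], [178.0, 173.2], [182.0, 173.2], [186.0, 173.2]]
   world x [641.4 633.6 632.7 632.2 632.  631.8] y [100.5  90.8  81.1  71.5  61.9  52.3]
tower lo [[166.0, 222.8], [170.0, 223.2], [174.0, 223.3], [178.0, 223.7], [182.0, 223.8], [186.0, 223.7]]
   world x [514.8 513.9 513.4 512.4 512.2 512.3] y [98.8 89.3 79.8 70.3 60.9 51.4]
plate up [[196.0, 186.0], [197.0, 185.5], [198.0, 185.3], [199.0, 185.4]]
   world x [604.7 605.8 606.2 605.9] y [33.3 30.9 28.4 26. ]
plate lo [[194.0, 218.8], [195.0, 214.2], [196.0, 214.2], [197.0, 214.3], [198.0, 214.3]]
   world x [524.6 535.7 535.7 535.6 535.5] y [37.9 35.5 33.1 30.6 28.2]
tag up [[213.0, 189.9], [214.0, 189.4], [215.0, 189.2], [216.0, 189.2], [217.0, 189.3]]
   world x [594.8 595.9 596.4 596.4 596. ] y [ -8.  -10.4 -12.9 -15.3 -17.8]
tag lo [[213.0, 208.4], [214.0, 208.6], [215.0, 208.8], [216.0, 208.9], [217.0, 209.1]]
   world x [549.5 548.8 548.4 548.1 547.7] y [ -7.9 -10.4 -12.8 -15.2 -17.7]
tag face [[212.9, 191.0], [212.7, 193.0], [212.6, 195.0], [212.2, 197.0], [212.2, 199.0],
[... 575 characters left out ...]
189.2, 218.0]]
   world x [620.1 608.1 596.2 584.3 572.4 560.6 548.9 537.1 525.4] y [44.  42.4 42.  42.2 42.9 43.2 42.8 43.3 44. ]
tower back [[160.8, 178.0], [159.9, 183.0], [159.8, 188.0], [159.4, 193.0], [159.2, 198.0], [159.0, 203.0], [158.8, 208.0], [158.8, 213.0], [158.7, 218.0]]
   world x [621.3 609.3 597.3 585.4 573.5 561.7 549.9 538.1 526.3] y [112.9 114.8 114.7 115.6 115.7 116.  116.3 116.1 116.3]
cons back [[121.1, 172.0], [121.3, 176.0], [119.1, 204.0], [118.7, 212.0], [118.3, 220.0], [118.0, 226.0]]
   world x [648.5 638.  565.8 545.4 525.1 509.9] y [233.9 233.1 236.7 237.3 237.9 238.2]
[218 190  19  18 274] [226.95255474 198.75547445] [[567.66057222 -46.42949463 132.        ]]
```

```bash
python3 -m jog '[[[0.006,0.03,0],[0,0,0.1],1],[[0.013,0.065,0],[0,0,0.2],1],[[0.02,0.1,0],[0,0,0.3],1],[[0.027,0.135,0],[0,0,0.4],1],[[0.034,0.17,0],[0,0,0.5],1]]'
python3 -m jog '[[[0.007,0.035,0],[0,0,0.1],1],[[0.012,0.06,0],[0,0,0.2],1],[[0.0151,0.0727,0],[0,0,0.3],1],[[0.0151,0.0733,-0.005],[0,0,0.354],1],[[0.0151,0.0733,-0.02],[0,0,0.354],1]]'
python3 -m jog '[[[0,0,-0.02],[0,0,0],1],[[0,0,-0.04],[0,0,0],1],[[0,0,-0.055],[0,0,0],1],[[0,0,-0.065],[0,0,0],1],[[0,0,-0.065],[0,0,0],1]]'
python3 - <<'E'
from h import *
snap('scene','s10'); zoom('s10',225,125,110,90,7,'z19'); s=r.sense(); print(s['time'],s['tool_pos'],s['tcp_rot'],s['tcp_rot'][2]-s['tcp_rot'][0],s['ft_force'],s['finger_gap'],s['joint_pos'])
E
```

```text
time: 9.28
tool_pos: [555.5, -112.4, 159.2]
tcp_rot: [40.9, 90.0, 16.6]
ft_force: [0.6, 0.5, -0.2]
finger_gap: 85.5
time: 9.7
tool_pos: [572.5, -39.3, 141.6]
tcp_rot: [-0.5, 89.7, -4.4]
ft_force: [0.3, -0.5, 0.2]
finger_gap: 85.3
time: 10.12
tool_pos: [568.6, -40.5, 71.2]
tcp_rot: [172.2, 89.8, 168.0]
ft_force: [-0.0, -0.7, 0.4]
finger_gap: 85.3
10.1667 [569.53459417 -40.78492572  72.86366551] [170.00382658  89.88039015 165.856034  ] -4.147792582704312 [1.06423578 0.48245988 0.44316686] 85.11865113546543 [-9.24756099e+00  8.96009269e+00  9.78300599e+01  1.06571634e-02
  7.33290210e+01 -5.10283630e+00]
```

View pics/z19.png

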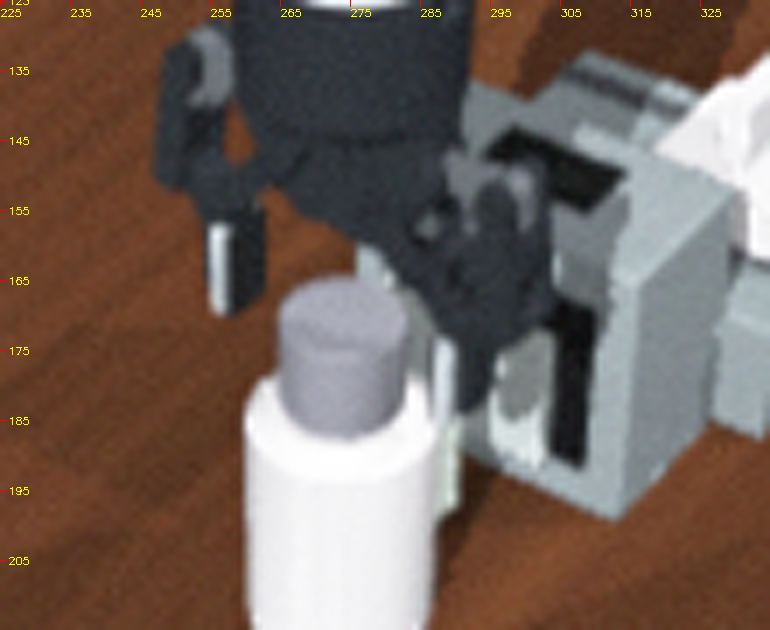

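```bash
python3 -m jog '[[[0.0005,-0.004,0.001],[0,0,0],1],[[0.0005,-0.004,0.002],[0,0,0],0.3],[[0.0005,-0.004,0.002],[0,0,0],-0.5],[[0.0005,-0.004,0.002],[0,0,0],-1],[[0.0005,-0.004,0.002],[0,0,0],-1]]' 40
python3 -m jog '[[[0,0,0],[0,0,0],-1],[[0,0,0],[0,0,0],-1]]'
python3 - <<'E'
from h import *
snap('scene','s11'); zoom('s11',225,125,110,90,7,'z20'); s=r.sense(); print(s['time'],s['tool_pos'],s['tcp_rot'],s['tcp_rot'][2]-s['tcp_rot'][0],s['ft_force'],s['finger_gap'])
E
```

```text
time: 10.58
tool_pos: [571.5, -45.7, 76.7]
tcp_rot: [-6.4, 89.9, -10.5]
ft_force: [-0.8, -0.3, 3.4]
finger_gap: 43.0
time: 10.75
tool_pos: [571.5, -45.6, 76.7]
tcp_rot: [-8.4, 89.9, -12.5]
ft_force: [-2.1, 0.0, 5.4]
finger_gap: 42.6
10.8 [571.48959891 -45.61511041  76.74653402] [ -6.83712215  89.92446564 -10.97055226] -4.133430113361089 [-2.66160169  0.16111647  6.05564759] 43.01945697869665
```

View pics/z20.png

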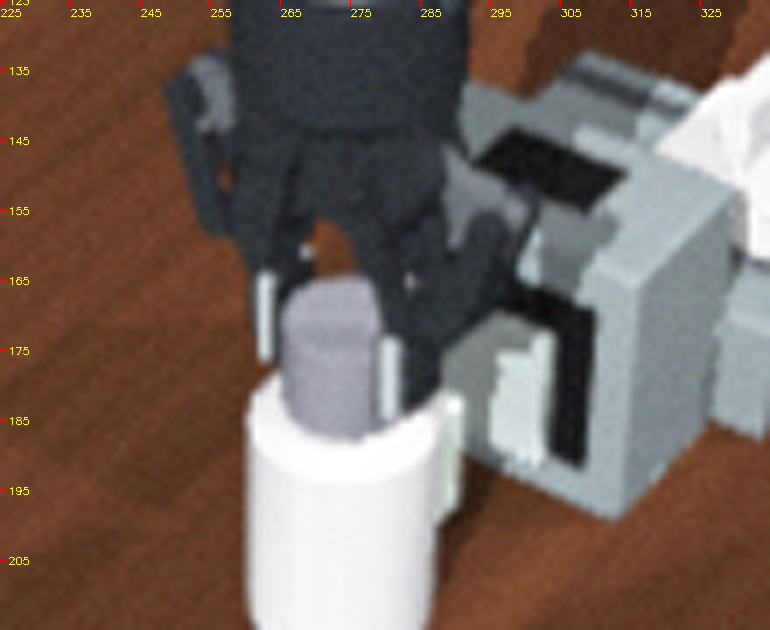

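```bash
python3 -m jog '[[[0,0,0.002],[0,0,0.01],-1],[[0.0003,0.004,0.002],[0,0,0.02],-1],[[0.0006,0.01,0.002],[0,0,0.035],-1],[[0.0008,0.017,0.002],[0,0,0.045],-1],[[0.0008,0.022,0.002],[0,0,0.045],-1]]'
python3 -m jog '[[[0,0,0],[0,0,0],-1],[[0,0,0],[0,0,0],-1]]'
python3 -m jog '[[[0,0,0],[0,0,0],0],[[0,0,0],[0,0,0],0.6],[[0,0,0.002],[0,0,0],1],[[0,0,0.006],[0,0,0],1],[[0,0,0.02],[0,0,0],1]]'
python3 -m jog '[[[0,0,0.025],[0,0,0],1],[[0,0,0.05],[0,0,0],1],[[0,-0.01,0.07],[0,0,-0.05],1],[[-0.01,-0.04,0.075],[0,0,-0.1],1],[[-0.02,-0.08,0.08],[0,0,-0.15],1]]'
python3 -m jog '[[[-0.01,-0.035,0],[0,0,-0.1],1],[[-0.02,-0.07,0],[0,0,-0.15],1],[[-0.03,-0.11,0],[0,0,-0.2],1],[[-0.03,-0.14,0],[0,0,-0.2],1],[[-0.03,-0.16,0],[0,0,-0.2],1]]'
python3 - <<'E'
from h import *
snap('scene','s12'); snap('top','t12');zoom('s12',245,120,115,95,6,'z21');zoom('t12',184,176,62,48,12,'z22'); s=r.sense(); print(s['time'],s['tool_pos'],s['tcp_rot'],s['tcp_rot'][2]-s['tcp_rot'][0])
E
```

```text
time: 11.22
tool_pos: [571.3, -22.3, 77.0]
tcp_rot: [148.6, 89.9, 147.2]
ft_force: [0.0, 0.7, -5.6]
finger_gap: 42.9
time: 11.38
tool_pos: [571.4, -22.7, 77.1]
tcp_rot: [171.2, 90.0, 169.7]
ft_force: [0.6, -0.6, -6.1]
finger_gap: 43.0
time: 11.8
tool_pos: [570.7, -23.6, 96.5]
tcp_rot: [174.8, 89.9, 173.2]
ft_force: [-0.1, -0.7, 0.6]
finger_gap: 85.2
time: 12.22
tool_pos: [553.4, -102.7, 180.9]
tcp_rot: [4.5, 89.7, -5.6]
ft_force: [-1.2, -0.4, -0.8]
finger_gap: 85.4
time: 12.63
tool_pos: [521.2, -267.2, 179.1]
tcp_rot: [-26.3, 89.9, -48.1]
ft_force: [-0.1, 0.1, 0.5]
finger_gap: 85.2
12.7333 [ 521.35958634 -267.30547611  178.70362802] [-32.66214103  89.86798874 -54.50149401] -21.839352976922434
```

View pics/z21.png

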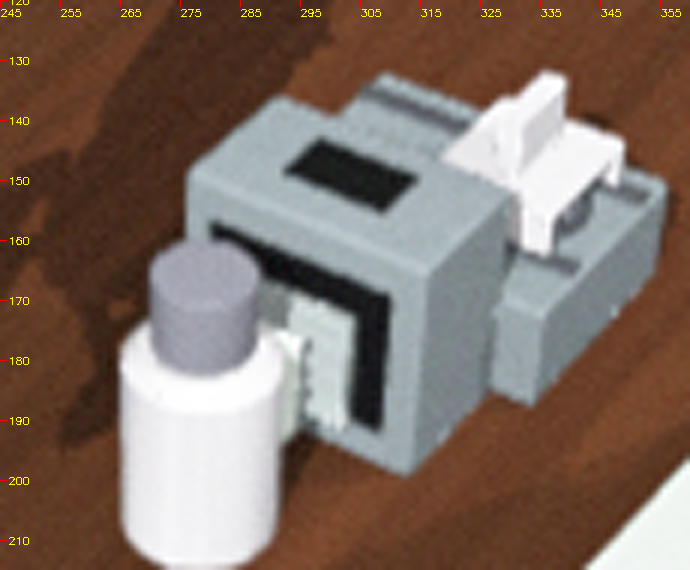

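View pics/z22.png

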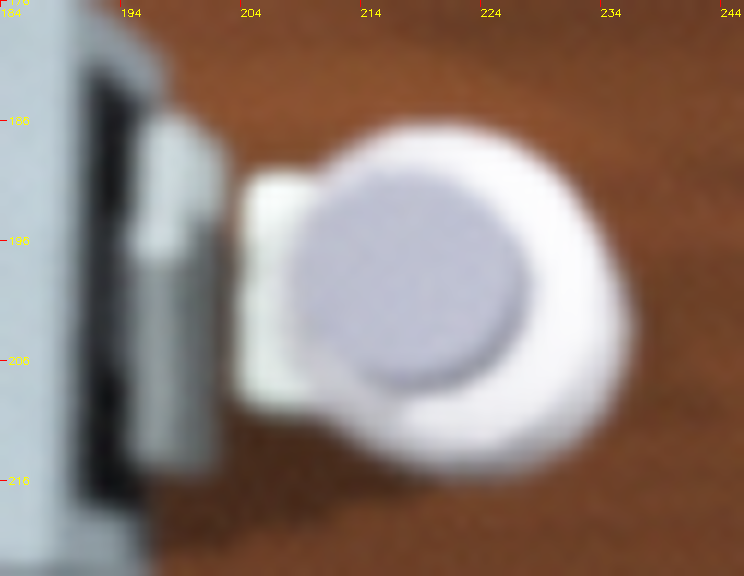

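Run:
```python
from edge import *
im=np.load('pics/t12.npy').astype(float).mean(2)
def show(n,a,z):
    P=unproj('top',a,z); s=np.polyfit(P[:,0],P[:,1],1)[0]; print(n,a[:,0].round(1),a[:,1].round(1)); print('   x',P[:,0].round(1),'y',P[:,1].round(1),'slope deg',np.degrees(np.arctan(s)).round(1))
show('plate up',rows(im,range(196,200),181,189),86)
show('plate lo',rows(im,range(195,199),210,219),86)
show('tag up',rows(im,range(205,209),186,193),83)
show('tag lo',rows(im,range(204,209),205,213),83)
show('tag face',colsE(im,range(191,209),200,207),83)
hsv=np.load('pics/t12.npy').astype(float); d=hsv[:,:,2]-hsv[:,:,0]
m=(d>10).astype(np.uint8); m[:, :206]=0;m[:183]=0;m[215:]=0;m[:,236:]=0
n,lab,st,ce=cv2.connectedComponentsWithStats(m); k=1+np.argmax(st[1:,4]); print(st[k],ce[k],unproj('top',ce[k],132))
c=(184+409/12-.46,176+280/12-.46); print(c,unproj('top',c,132))
show('body up',rows(im,range(216,226),180,192),88)
# scene
print(unproj('scene',(245+204/6-.4,120+270/6-.4),132))
```

```text
plate up [196. 197. 198. 199.] [186.  185.7 185.3 185.4]
   x [604.7 605.4 606.3 606. ] y [33.3 30.9 28.4 26. ] slope deg -75.8
plate lo [195. 196. 197. 198.] [214.2 214.1 214.2 214.7]
   x [535.8 535.9 535.7 534.5] y [35.5 33.1 30.6 28.2] slope deg 76.2
tag up [205. 206. 207. 208.] [190.1 189.9 189.8 189.8]
   x [594.4 594.9 595.1 595.1] y [11.7  9.2  6.7  4.3] slope deg -83.7
tag lo [204. 205. 206. 207. 208.] [209.  209.2 209.6 209.7 209.9]
   x [548.3 547.7 546.7 546.4 546.1] y [14.1 11.6  9.2  6.7  4.3] slope deg 76.1
tag face [204.  203.8 203.8 203.9 203.8 203.9 203.9 203.9 203.7 203.4 203.3 203.3
 203.3 203.3 203.4 203.4 203.4 203.8] [191. 192. 193. 194. 195. 196. 197. 198. 199. 200. 201. 202. 203. 204.
 205. 206. 207. 208.]
   x [592.4 589.9 587.4 585.  582.5 580.1 577.6 575.2 572.7 570.3 567.8 565.4
 562.9 560.5 558.1 555.6 553.2 550.7] y [14.  14.5 14.6 14.4 14.6 14.4 14.3 14.3 14.7 15.6 15.7 15.7 15.7 15.7
 15.6 15.6 15.5 14.4] slope deg -1.9
[208 190  21  19 297] [217.63299663 198.99326599] [[567.44071826 -24.96230796 132.        ]]
(217.62333333333333, 198.87333333333333) [[567.71791832 -24.94080346 132.        ]]
body up [216. 217. 218. 219. 220. 221. 222. 223. 224. 225.] [186.3 186.  186.  186.  186.  186.  186.1 186.3 186.6 186.9]
   x [602.8 603.4 603.6 603.5 603.5 603.4 603.1 602.6 601.7 601. ] y [-16.  -18.4 -20.8 -23.3 -25.7 -28.2 -30.6 -33.  -35.5 -37.9] slope deg 80.9
[[569.79423287 -20.3642896  132.        ]]
```

Run:
```python
from h import *
zoom('s12',255,150,60,55,13,'z23')
for uv,z in(((295.4,175.4),83),((303.8,172.1),86),((294.3,192.1),33),((302.4,191.3),30)): print(uv,z,unproj('scene',uv,z).round(1))
```

```text
(295.4, 175.4) 83 [[594.3  19.7  83. ]]
(303.8, 172.1) 86 [[606.6  39.2  86. ]]
(294.3, 192.1) 33 [[596.6  14.6  33. ]]
(302.4, 191.3) 30 [[610.5  31.7  30. ]]
```

View pics/z23.png

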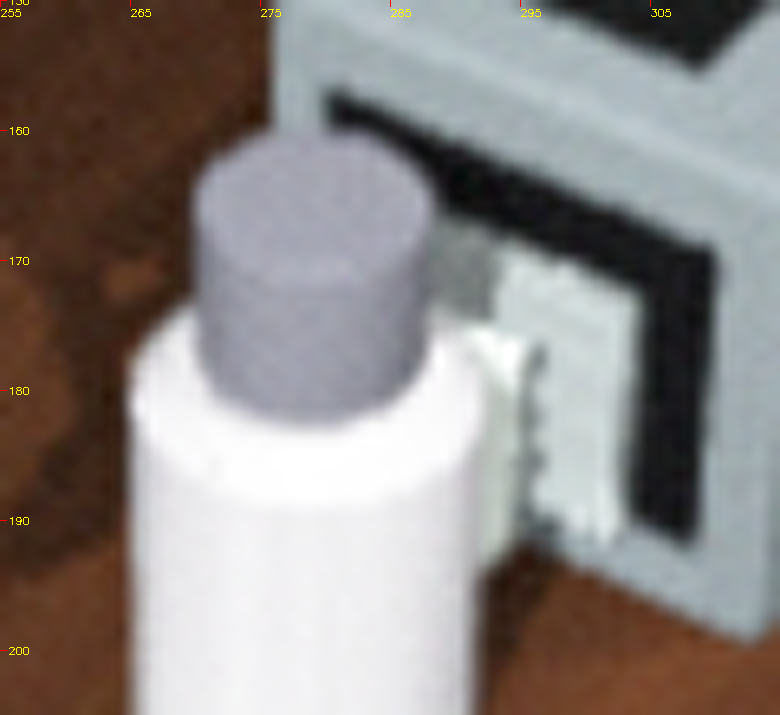

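```bash
python3 -m jog '[[[0.006,0.03,0],[0,0,0.06],1],[[0.013,0.065,0],[0,0,0.13],1],[[0.02,0.1,0],[0,0,0.2],1],[[0.028,0.135,0],[0,0,0.27],1],[[0.035,0.17,0],[0,0,0.33],1]]'
python3 -m jog '[[[0.008,0.035,0],[0,0,0.02],1],[[0.012,0.058,0],[0,0,0.02],1],[[0.015,0.067,0],[0,0,0.02],1],[[0.015,0.07,-0.008],[0,0,0.02],1],[[0.015,0.07,-0.03],[0,0,0.02],1]]'
python3 -m jog '[[[0,0,-0.02],[0,0,0],1],[[0,0,-0.04],[0,0,0],1],[[0,0,-0.058],[0,0,0],1],[[0,0,-0.068],[0,0,0],1],[[0,0,-0.068],[0,0,0],1]]'
python3 -c "
from h import *
s=r.sense(); print(s['time'],s['tool_pos'],s['tcp_rot'][2]-s['tcp_rot'][0],s['ft_force'])"
```

```text
time: 13.15
tool_pos: [557.2, -91.3, 178.6]
tcp_rot: [3.3, 89.9, 0.8]
ft_force: [0.7, 0.0, -0.3]
finger_gap: 85.1
time: 13.57
tool_pos: [574.4, -23.1, 151.2]
tcp_rot: [-7.6, 89.6, -9.1]
ft_force: [0.8, 0.6, -0.8]
finger_gap: 85.2
time: 13.98
tool_pos: [569.3, -24.1, 76.4]
tcp_rot: [177.2, 89.7, 175.6]
ft_force: [0.1, 0.0, -0.8]
finger_gap: 85.4
13.9833 [569.29634486 -24.1298339   76.37286592] -1.6082900917483869 [ 0.1365732   0.04697482 -0.79123504]
```

```bash
python3 -m jog '[[[0,0,0],[0,0,0],1],[[0,0,0],[0,0,0],1]]'
python3 -m jog '[[[0,0,0],[0,0,0],0.3],[[0,0,0],[0,0,0],-0.3],[[0,0,0],[0,0,0],-1],[[0,0,0],[0,0,0],-1],[[0,0,0],[0,0,0],-1]]' 40
python3 -m jog '[[[0,0,0.001],[0,0,0],-1],[[0,0,0.001],[0,0,0],-1]]'
python3 -c "
from h import *
s=r.sense(); print(s['time'],s['tool_pos'],s['tcp_rot'][2]-s['tcp_rot'][0],s['ft_force'])"
```

```text
time: 14.15
tool_pos: [572.6, -24.0, 80.9]
tcp_rot: [-8.8, 89.9, -10.4]
ft_force: [0.8, 0.5, 0.2]
finger_gap: 85.7
time: 14.57
tool_pos: [572.2, -23.5, 80.6]
tcp_rot: [-12.0, 89.9, -13.6]
ft_force: [-2.2, 0.5, 5.8]
finger_gap: 43.1
time: 14.73
tool_pos: [571.7, -23.4, 80.7]
tcp_rot: [3.7, 90.0, 2.1]
ft_force: [-1.3, 0.5, 0.7]
finger_gap: 43.2
14.7333 [571.73821788 -23.44908505  80.66694407] -1.5445496904081262 [-1.34196992  0.49790856  0.71918682]
```

```bash
python3 -m jog '[[[0,0.002,0],[0,0,0],-1],[[0,0.004,0],[0,0,0],-1],[[0,0.006,0],[0,0,0],-1],[[0,0.008,0],[0,0,0],-1]]'
python3 -m jog '[[[0,0.001,0],[0,0,0],-1],[[0,0.002,0],[0,0,0],-1],[[0,0.003,0],[0,0,0],-1],[[0,0.003,0],[0,0,0],-1]]'
python3 -m jog '[[[0,0.001,0],[0,0,0],-1],[[0,0.002,0],[0,0,0],-1],[[0,0.003,0],[0,0,0],-1],[[0,0.003,0],[0,0,0],-1]]'
```

```text
time: 15.07
tool_pos: [571.9, -15.5, 80.9]
tcp_rot: [-50.9, 90.0, -52.5]
ft_force: [-1.8, -4.1, 5.8]
finger_gap: 43.1
time: 15.4
tool_pos: [572.0, -13.0, 81.3]
tcp_rot: [-66.2, 89.9, -67.7]
ft_force: [-1.9, -5.0, 6.8]
finger_gap: 42.8
time: 15.73
tool_pos: [572.2, -10.1, 81.7]
tcp_rot: [-54.8, 89.9, -56.3]
ft_force: [-2.8, -4.8, 8.0]
finger_gap: 42.9
```

```bash
python3 -m jog '[[[0,0.001,0],[0,0,0],-1],[[0,0.002,0],[0,0,0],-1],[[0,0.002,0],[0,0,0],-1]]'
python3 - <<'E'
from h import *
snap('scene','s13'); zoom('s13',235,130,95,80,8,'z24'); s=r.sense(); print(s['time'],s['tool_pos'],s['tcp_rot'][2]-s['tcp_rot'][0],s['ft_force'])
E
```

```text
time: 15.98
tool_pos: [572.3, -8.1, 81.9]
tcp_rot: [-50.9, 89.9, -52.4]
ft_force: [-3.5, -5.3, 9.4]
finger_gap: 43.0
16.0333 [572.31318976  -8.18635576  81.90830109] -1.5433483365347556 [-2.95270016 -4.59283287  9.81639327]
```

View pics/z24.png

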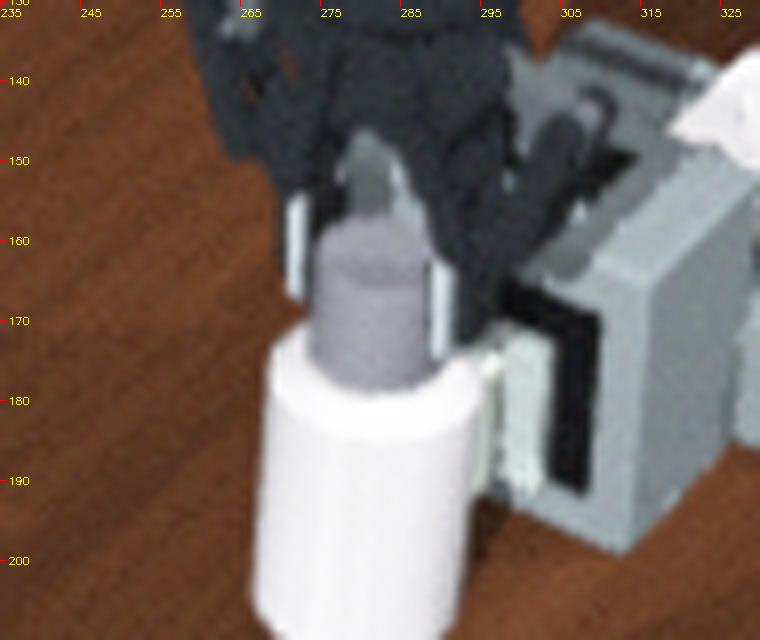

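```bash
python3 -m jog '[[[0,-0.002,0],[0,0,0],-1],[[0,-0.004,0],[0,0,0],-1],[[0,-0.005,0],[0,0,0],-1]]'
python3 -m jog '[[[0,-0.001,0],[0,0,0],-1],[[0,-0.003,0],[0,0,0],-1],[[0,-0.004,0],[0,0,0],-1]]'
python3 - <<'E'
from h import *
snap('scene','s14'); zoom('s14',235,130,95,80,8,'z25'); s=r.sense(); print(s['time'],s['tool_pos'],s['tcp_rot'][2]-s['tcp_rot'][0],s['ft_force'])
E
```

```text
time: 16.28
tool_pos: [572.1, -12.4, 81.2]
tcp_rot: [10.4, 90.0, 8.9]
ft_force: [-1.4, 0.2, 5.0]
finger_gap: 42.6
time: 16.53
tool_pos: [571.8, -16.0, 80.6]
tcp_rot: [88.0, 90.0, 86.5]
ft_force: [-1.1, 2.3, 2.7]
finger_gap: 42.8
16.5833 [571.69126247 -16.21570243  80.48366984] -1.542960361788957 [-1.07580947  1.01730611  3.10247369]
```

View pics/z25.png

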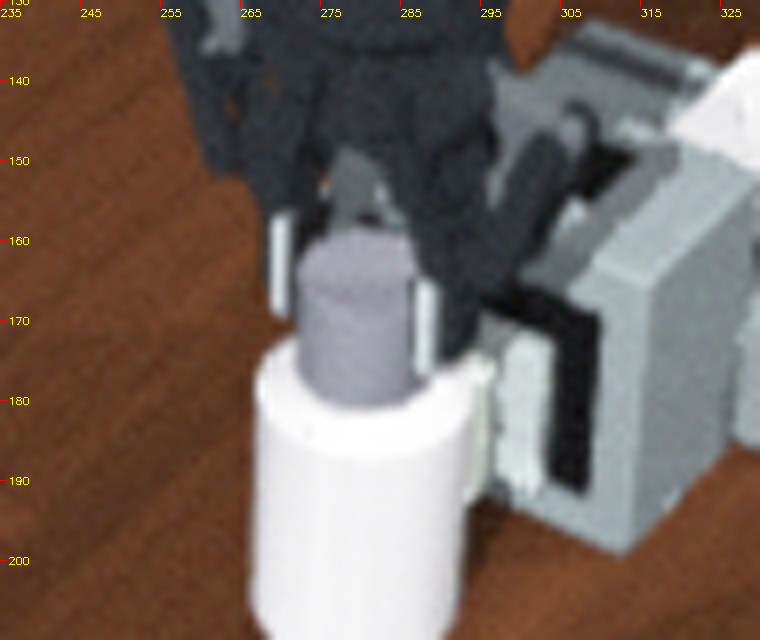

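```bash
python3 -m jog '[[[0,-0.001,0],[0,0,0],-1],[[0,-0.001,0],[0,0,0],-0.3],[[0,-0.001,0.001],[0,0,0],0.3],[[0,-0.001,0.001],[0,0,0],0.3],[[0,-0.001,0.001],[0,0,0],0.3]]'
python3 - <<'E'
from h import *
snap('scene','s15'); zoom('s15',235,130,95,80,8,'z26'); s=r.sense(); print(s['time'],s['tool_pos'],s['tcp_rot'][2]-s['tcp_rot'][0],s['ft_force'],s['finger_gap'])
E
```

```text
time: 17.0
tool_pos: [571.6, -17.7, 81.4]
tcp_rot: [-127.8, 90.0, -129.4]
ft_force: [-0.1, -0.1, 0.7]
finger_gap: 55.8
17.05 [571.62459401 -17.65551616  81.37565835] -1.5503279762596094 [ 0.26188722 -0.80412039  0.4956211 ] 55.94378422033237
```

View pics/z26.png

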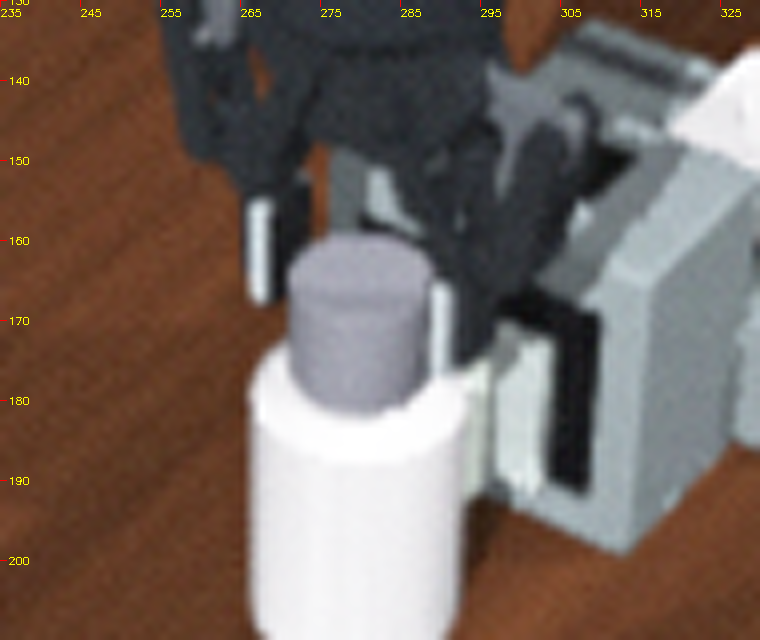

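```bash
python3 -c "
from h import *
c=(235+360/8-.44,130+270/8-.44); print(c,unproj('scene',c,132))
c=(235+360/8-.44,130+271/8-.44); print(proj('scene',[[571,-17,132],[571,-17,95],[571,-23.,132]]))
"
```

```text
(279.56, 163.31) [[568.98969755 -14.92755909 132.        ]]
[[279.8004285  164.04847811]
 [279.49714219 176.13492528]
 [278.42282507 165.34814073]]
```

```bash
python3 -m jog '[[[0,0,0],[0,0,0],0],[[0,0,0],[0,0,0],-0.5],[[0,0,0],[0,0,0],-1],[[0,0,0],[0,0,0],-1],[[0,0,0],[0,0,0],-1]]' 115
python3 -m jog '[[[0,0,0.001],[0,0,0],-1],[[0,0,0.001],[0,0,0],-1],[[0,0,0.001],[0,0,0],-1]]'
python3 -m jog '[[[0,0,0.0005],[0,0,0],-1],[[0,0,0.0005],[0,0,0],-1]]'
```

```text
time: 17.47
tool_pos: [572.0, -17.6, 82.1]
tcp_rot: [-22.6, 90.0, -24.1]
ft_force: [-1.7, -0.3, 5.3]
finger_gap: 41.2
time: 17.72
tool_pos: [571.5, -17.5, 82.2]
tcp_rot: [-179.5, 90.0, 179.0]
ft_force: [-0.7, 0.2, -0.7]
finger_gap: 40.9
time: 17.88
tool_pos: [571.1, -17.4, 82.2]
tcp_rot: [172.1, 89.9, 170.6]
ft_force: [-0.1, 1.1, -4.9]
finger_gap: 41.0
```

```bash
python3 -m jog '[[[0,0.001,0],[0,0,0],-1],[[0,0.0025,0],[0,0,0],-1],[[0,0.004,0],[0,0,0],-1],[[0,0.005,0],[0,0,0],-1],[[0,0.005,0],[0,0,0],-1]]'
python3 -m jog '[[[0,0.001,0],[0,0,0],-1],[[0,0.002,0],[0,0,0],-1],[[0,0.003,0],[0,0,0],-1]]'
python3 -m jog '[[[0,0.001,0],[0,0,0],-1],[[0,0.002,0],[0,0,0],-1],[[0,0.002,0],[0,0,0],-1]]'
```

```text
time: 18.3
tool_pos: [571.6, -12.1, 83.0]
tcp_rot: [149.7, 90.0, 148.2]
ft_force: [-0.2, -0.5, -4.8]
finger_gap: 40.9
time: 18.55
tool_pos: [571.8, -9.4, 83.1]
tcp_rot: [29.3, 90.0, 27.7]
ft_force: [-0.2, -0.5, -6.3]
finger_gap: 40.6
time: 18.8
tool_pos: [571.8, -7.4, 83.1]
tcp_rot: [-40.3, 90.0, -41.9]
ft_force: [0.6, -1.0, -4.8]
finger_gap: 41.3
```

```bash
python3 -m jog '[[[0,0.001,0],[0,0,0],-1],[[0,0.002,0],[0,0,0],-1],[[0,0.002,0],[0,0,0],-1]]'
python3 -m jog '[[[0,0.001,0],[0,0,0],-1],[[0,0.002,0],[0,0,0],-1],[[0,0.002,0],[0,0,0],-1]]'
python3 - <<'E'
from h import *
snap('scene','s16'); zoom('s16',235,130,95,80,8,'z27'); s=r.sense(); print(s['time'],s['tool_pos'],s['tcp_rot'][2]-s['tcp_rot'][0],s['ft_force'],s['finger_gap'])
E
```

```text
time: 19.05
tool_pos: [571.8, -5.5, 83.2]
tcp_rot: [-39.0, 90.0, -40.5]
ft_force: [-0.6, -1.5, -5.3]
finger_gap: 40.9
time: 19.3
tool_pos: [571.9, -3.5, 83.2]
tcp_rot: [-37.2, 90.0, -38.7]
ft_force: [1.4, -2.5, -4.4]
finger_gap: 41.1
19.35 [571.86893577  -3.56893317  83.22033227] -1.5439184113057038 [ 0.38864791 -2.43149584 -4.45874314] 40.75997075514973
```

View pics/z27.png

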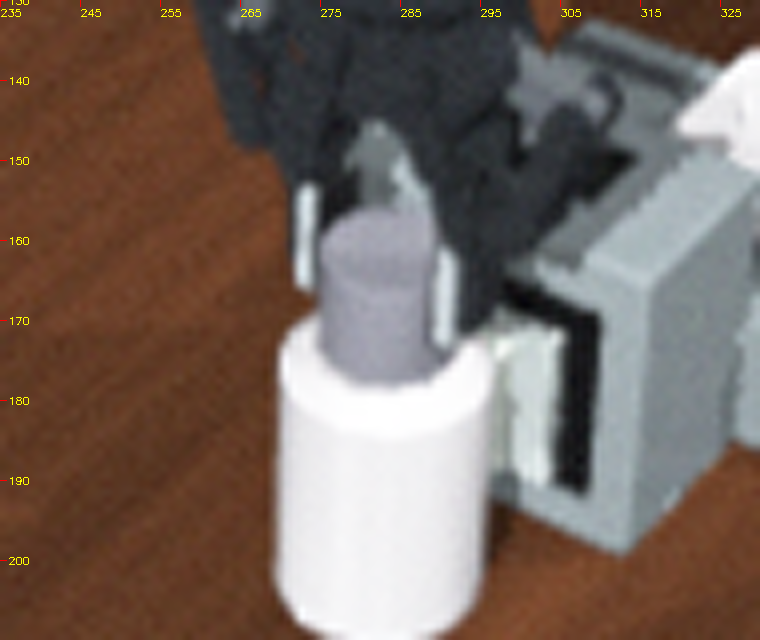

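```bash
python3 -m jog '[[[0,0.001,0],[0,0,0],-1],[[0,0.002,0],[0,0,0],-1],[[0,0.002,0],[0,0,0],-1]]'
python3 -m jog '[[[0,0,-0.0005],[0,0,0],-1],[[0,0,-0.001],[0,0,0],-1],[[0,0,-0.001],[0,0,0],-1]]'
```

```text
time: 19.6
tool_pos: [571.9, -1.5, 83.2]
tcp_rot: [-28.7, 90.0, -30.3]
ft_force: [1.0, -3.1, -3.7]
finger_gap: 40.8
time: 19.85
tool_pos: [571.8, -1.6, 82.2]
tcp_rot: [-56.8, 90.0, -58.4]
ft_force: [-0.2, -3.4, -1.4]
finger_gap: 41.1
```

```bash
python3 -m jog '[[[0,0.0005,0],[0,0,0],-1],[[0,0.001,0],[0,0,0],-1],[[0,0.001,0],[0,0,0],-1]]'
python3 -m jog '[[[0,0.0005,0],[0,0,0],-1],[[0,0.001,0],[0,0,0],-1],[[0,0.001,0],[0,0,0],-1]]'
```

```text
time: 20.1
tool_pos: [571.8, -0.7, 82.3]
tcp_rot: [-64.7, 90.0, -66.3]
ft_force: [-2.0, -4.2, -0.4]
finger_gap: 40.8
time: 20.35
tool_pos: [571.8, -0.1, 82.3]
tcp_rot: [-79.2, 89.9, -80.7]
ft_force: [-0.2, -6.4, -0.3]
finger_gap: 40.8
```

```bash
python3 -m jog '[[[0,0.0005,0],[0,0,0],-1],[[0,0.001,0],[0,0,0],-1],[[0,0.001,0],[0,0,0],-1]]'
python3 -m jog '[[[0,0.0005,0],[0,0,0],-1],[[0,0.001,0],[0,0,0],-1],[[0,0.001,0],[0,0,0],-1]]'
python3 - <<'E'
from h import *
snap('scene','s17'); zoom('s17',235,130,95,80,8,'z28'); s=r.sense(); print(s['time'],s['tool_pos'],s['tcp_rot'][2]-s['tcp_rot'][0],s['ft_force'],s['wrist_torque'])
E
```

```text
time: 20.6
tool_pos: [571.9, 0.1, 82.4]
tcp_rot: [-81.4, 89.9, -83.0]
ft_force: [-2.0, -9.7, -0.7]
finger_gap: 41.0
time: 20.85
tool_pos: [571.9, 0.4, 82.6]
tcp_rot: [-82.3, 89.8, -83.8]
ft_force: [-2.5, -13.3, 0.6]
finger_gap: 41.1
20.9 [5.71919157e+02 3.74607472e-01 8.26156282e+01] -1.5693930047200695 [ -1.66228175 -12.74257701   1.74623607] [-2.40704908  0.46928344  0.34691458]
```

View pics/z28.png

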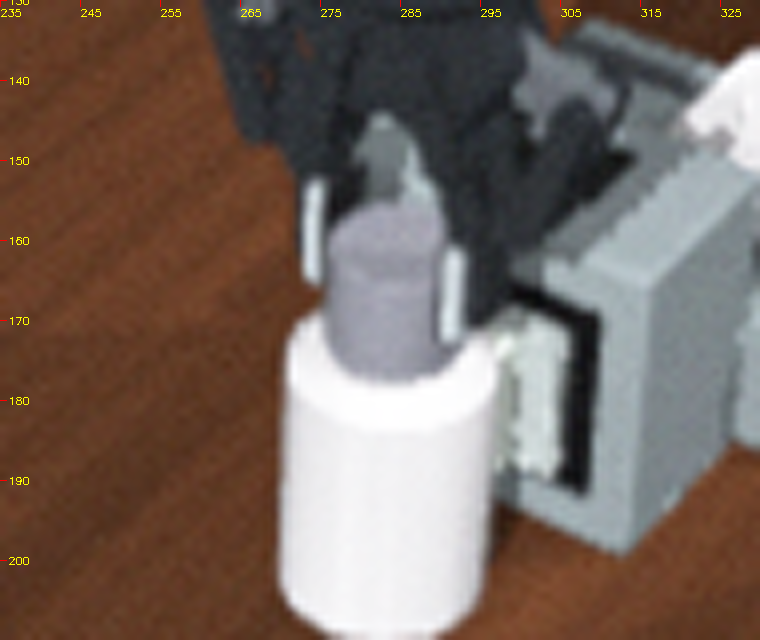

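```bash
python3 -m jog '[[[0,-0.001,-0.0003],[0,0,0],-1],[[0,-0.0015,-0.0005],[0,0,0],-1],[[0,-0.0015,-0.0005],[0,0,0],-1]]'
python3 -m jog '[[[0,0,0],[0,0,0],-0.2],[[0,0,0],[0,0,0],0.1],[[0,0,0],[0,0,0],0.3],[[0,0,0],[0,0,0],0.5],[[0,0,0.001],[0,0,0],0.7]]' 20
python3 - <<'E'
from h import *
snap('scene','s18'); zoom('s18',235,130,95,80,8,'z29'); s=r.sense(); print(s['time'],s['tool_pos'],s['tcp_rot'][2]-s['tcp_rot'][0],s['ft_force'],s['finger_gap'])
E
```

```text
time: 21.15
tool_pos: [572.0, 0.1, 82.4]
tcp_rot: [-69.0, 89.9, -70.5]
ft_force: [-2.1, -6.9, 4.0]
finger_gap: 41.1
time: 21.57
tool_pos: [571.8, 1.6, 82.6]
tcp_rot: [87.8, 90.0, 86.3]
ft_force: [0.8, -0.1, -1.0]
finger_gap: 72.3
21.6167 [571.93371233   1.49335647  82.89071335] -1.5265970488907215 [-0.00455466 -0.97404427  0.5829779 ] 72.40044186401292
```

View pics/z29.png

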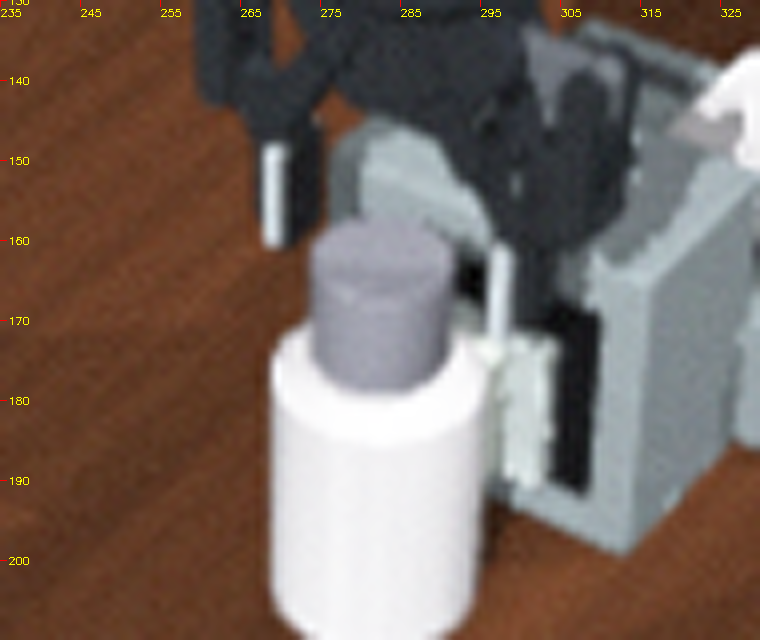

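Run:
```python
from h import *
# cap-left/right edges at top ellipse row
for n,(u,v) in {'s15':(360,270),'s17':(387,253),'s18':(382,262)}.items():
    c=(235+u/8-.44,130+v/8-.44); print(n,unproj('scene',c,132)-[-1.2,2.6,0])
A=np.load('pics/s15.npy');B=np.load('pics/s17.npy');C=np.load('pics/s18.npy')
R=lambda x:cv2.resize(x[165:200,280:315],(260,260),interpolation=cv2.INTER_CUBIC)
cv2.imwrite('pics/c3.png',np.hstack([R(A),R(B),R(C)])[:,:,::-1])
```

```text
s15 [[570.18969755 -17.52755909 132.        ]]
s17 [[572.39608976  -6.09904282 132.        ]]
s18 [[573.51347921 -10.62252338 132.        ]]
```

View pics/c3.png

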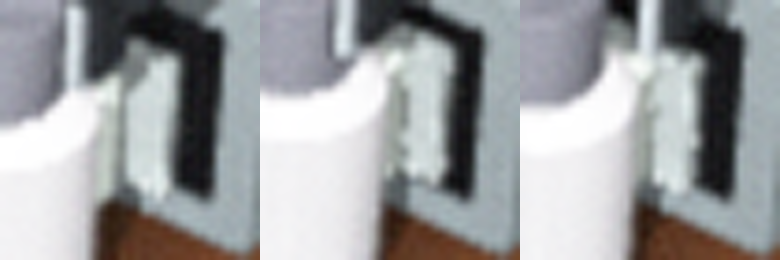

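```bash
python3 -m jog '[[[0,-0.003,0],[0,0,0],0.7],[[0,-0.006,0],[0,0,0],0.7],[[0,-0.006,0],[0,0,0],0.5],[[0,-0.006,0],[0,0,0],0.2]]' 60
python3 -m jog '[[[0,0,0],[0,0,0],-0.2],[[0,0,0],[0,0,0],-0.6],[[0,0,0],[0,0,0],-1],[[0,0,0],[0,0,0],-1]]' 115
python3 -m jog '[[[0,0,0.001],[0,0,0],-1],[[0,0,0.0015],[0,0,0],-1],[[0,0,0.0015],[0,0,0],-1]]'
python3 -c "
from h import *
s=r.sense(); print(s['time'],s['tool_pos'],s['tcp_rot'][2]-s['tcp_rot'][0],s['ft_force'])"
```

```text
time: 21.95
tool_pos: [571.7, -5.2, 82.6]
tcp_rot: [108.9, 90.0, 107.3]
ft_force: [0.1, 1.2, 0.6]
finger_gap: 53.5
time: 22.28
tool_pos: [572.0, -5.2, 83.3]
tcp_rot: [-27.1, 90.0, -28.6]
ft_force: [-2.1, -1.0, 5.4]
finger_gap: 40.9
time: 22.53
tool_pos: [571.2, -5.0, 83.4]
tcp_rot: [178.7, 89.9, 177.1]
ft_force: [-0.1, -1.0, -3.7]
finger_gap: 40.9
22.5333 [571.23242018  -4.96544203  83.38677104] -1.5454646197260615 [-0.08541286 -1.04162512 -3.73846277]
```

```bash
python3 -m jog '[[[0,0.001,0.0003],[0,0,0],-1],[[0,0.002,0.0003],[0,0,0],-1],[[0,0.003,0.0003],[0,0,0],-1],[[0,0.003,0.0003],[0,0,0],-1]]'
python3 -m jog '[[[0,0.0005,0],[0,0,0],-1],[[0,0.001,0],[0,0,0],-1],[[0,0.001,0],[0,0,0],-1]]'
```

```text
time: 22.87
tool_pos: [571.2, -1.9, 83.8]
tcp_rot: [-174.0, 89.9, -175.5]
ft_force: [-0.3, -1.4, -5.9]
finger_gap: 40.7
time: 23.12
tool_pos: [571.4, -1.0, 84.1]
tcp_rot: [-169.6, 90.0, -171.2]
ft_force: [-0.7, -2.2, -5.8]
finger_gap: 40.8
```

```bash
python3 -m jog '[[[0,0.001,0],[0,0,0],-1],[[0,0.002,0],[0,0,0],-1],[[0,0.002,0],[0,0,0],-1]]'
python3 -m jog '[[[0,0.0005,0],[0,0,0],-1],[[0,0.001,0],[0,0,0],-1],[[0,0.001,0],[0,0,0],-1]]'
python3 -m jog '[[[0,0.0005,0],[0,0,0],-1],[[0,0.001,0],[0,0,0],-1],[[0,0.001,0],[0,0,0],-1]]'
```

```text
time: 23.37
tool_pos: [571.6, 1.0, 84.3]
tcp_rot: [-151.6, 90.0, -153.2]
ft_force: [-1.7, -3.0, -5.4]
finger_gap: 41.1
time: 23.62
tool_pos: [571.6, 1.8, 84.4]
tcp_rot: [-119.2, 90.0, -120.7]
ft_force: [-1.9, -3.7, -5.1]
finger_gap: 40.9
time: 23.87
tool_pos: [571.7, 2.1, 84.6]
tcp_rot: [-95.6, 89.9, -97.2]
ft_force: [-3.0, -8.1, -4.5]
finger_gap: 40.7
```

```bash
python3 -m jog '[[[0,-0.0003,-0.0006],[0,0,0],-1],[[0,-0.0005,-0.0012],[0,0,0],-1],[[0,-0.0005,-0.0015],[0,0,0],-1],[[0,-0.0005,-0.0015],[0,0,0],-1]]'
python3 - <<'E'
from h import *
snap('scene','s19'); zoom('s19',235,130,95,80,8,'z30'); s=r.sense(); print(s['time'],s['tool_pos'],s['tcp_rot'][2]-s['tcp_rot'][0],s['ft_force'],s['wrist_torque'])
E
```

```text
time: 24.2
tool_pos: [572.3, 1.8, 83.6]
tcp_rot: [-40.2, 89.9, -41.8]
ft_force: [-1.9, -6.3, -3.6]
finger_gap: 40.9
24.25 [572.27376217   1.76741875  83.61533468] -1.5651689283750088 [-2.07277133 -6.87378314 -2.55235612] [-1.22173413  0.32885072  0.0284763 ]
```

View pics/z30.png

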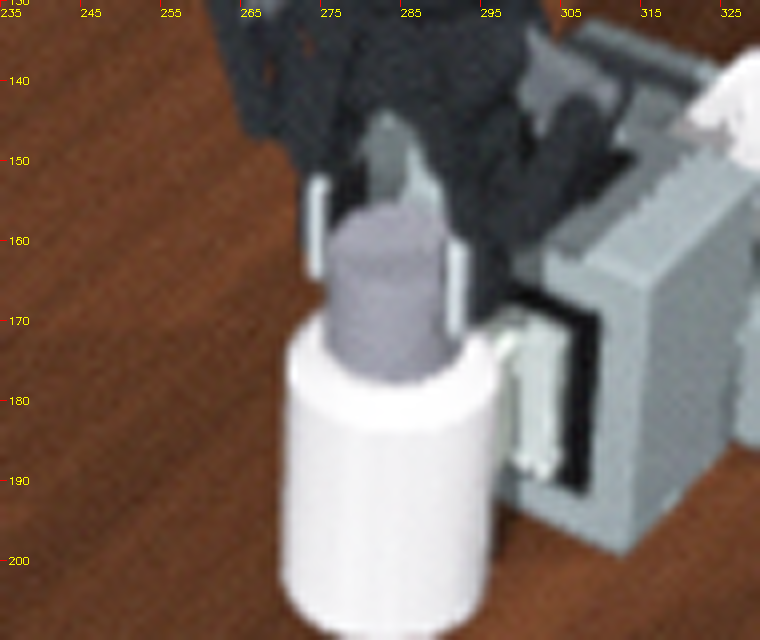

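```bash
python3 -m jog '[[[0,0,-0.0005],[0,0,0],-1],[[0,0,-0.001],[0,0,0],-1],[[0,0,-0.001],[0,0,0],-1]]'
python3 -m jog '[[[0,-0.0003,0],[0,0,0],-1],[[0,-0.0006,0],[0,0,0],-1],[[0,-0.0006,0],[0,0,0],-1]]'
```

```text
time: 24.5
tool_pos: [572.5, 1.7, 83.5]
tcp_rot: [-35.3, 89.9, -36.9]
ft_force: [-4.3, -6.5, 3.2]
finger_gap: 41.1
time: 24.75
tool_pos: [572.4, 1.5, 83.4]
tcp_rot: [-19.6, 89.9, -21.1]
ft_force: [-4.0, -4.8, 2.7]
finger_gap: 41.0
```

```bash
python3 -m jog '[[[-0.0004,-0.0004,0],[0,0,0],-1],[[-0.0008,-0.0008,0],[0,0,0],-1],[[-0.0008,-0.0008,0],[0,0,0],-1]]'
python3 -m jog '[[[-0.0003,-0.0003,0],[0,0,0],-1],[[-0.0003,-0.0006,0],[0,0,0],-1],[[-0.0003,-0.0006,0],[0,0,0],-1]]'
```

```text
time: 25.0
tool_pos: [572.2, 0.9, 83.3]
tcp_rot: [-2.2, 89.8, -3.7]
ft_force: [-1.1, -3.6, 3.4]
finger_gap: 41.0
time: 25.25
tool_pos: [572.0, 0.5, 83.2]
tcp_rot: [2.6, 89.8, 1.0]
ft_force: [0.2, -3.8, 6.2]
finger_gap: 40.9
```

```bash
python3 -m jog '[[[0,0.0005,0],[0,0,0],-1],[[0,0.001,0],[0,0,0],-1],[[0,0.0015,0],[0,0,0],-1],[[0,0.0015,0],[0,0,0],-1]]'
python3 -m jog '[[[0,0,-0.0005],[0,0,0],-1],[[0,0,-0.0005],[0,0,0],-1],[[0,0,-0.0005],[0,0,0],-1]]' 20
python3 - <<'E'
from h import *
snap('scene','s20'); zoom('s20',235,130,95,80,8,'z31'); s=r.sense(); print(s['time'],s['tool_pos'],s['tcp_rot'][2]-s['tcp_rot'][0],s['ft_force'],s['finger_gap'])
E
```

```text
time: 25.58
tool_pos: [572.0, 1.5, 83.3]
tcp_rot: [-16.9, 89.8, -18.4]
ft_force: [0.1, -5.8, 7.3]
finger_gap: 40.7
time: 25.83
tool_pos: [572.1, 1.3, 83.3]
tcp_rot: [-19.7, 89.8, -21.3]
ft_force: [-1.8, -6.0, 9.9]
finger_gap: 40.9
25.8833 [572.08341495   1.25831473  83.28645078] -1.5536290886398483 [-1.51560543 -5.74184956 10.40994856] 40.96302048729897
```

View pics/z31.png

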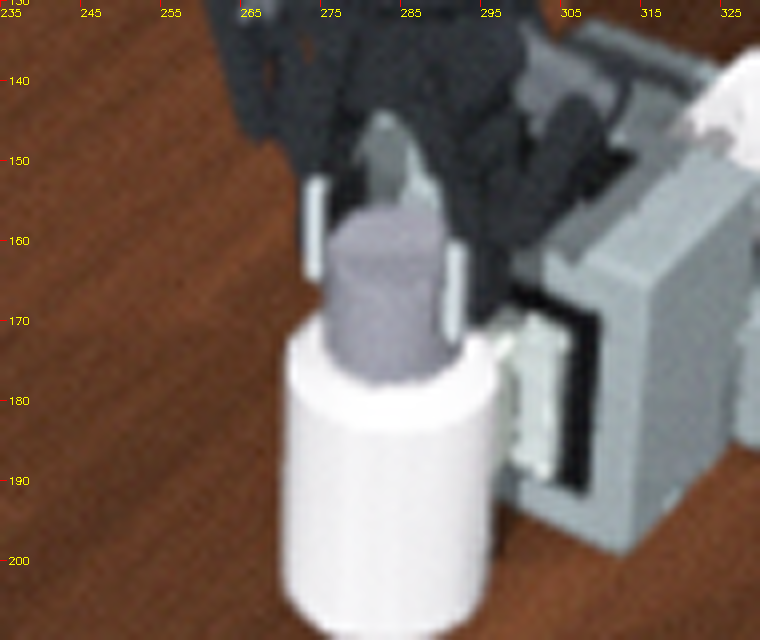

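```bash
python3 -m jog '[[[0,0,0.0005],[0,0,0],-1],[[0,0,0.001],[0,0,0],-1],[[0,0,0.001],[0,0,0],-0.1],[[0,0,0.001],[0,0,0],-0.02]]'
python3 -m jog '[[[0,0,0],[0,0,0],0.0],[[0,0,0],[0,0,0],0.02],[[0,0,0],[0,0,0],0.04],[[0,0,0],[0,0,0],0.06],[[0,0,0],[0,0,0],0.08]]'
python3 - <<'E'
from h import *
snap('scene','s21'); zoom('s21',235,130,95,80,8,'z32'); s=r.sense(); print(s['time'],s['tool_pos'],s['tcp_rot'][2]-s['tcp_rot'][0],s['ft_force'],s['finger_gap'])
E
```

```text
time: 26.22
tool_pos: [571.7, 1.6, 83.1]
tcp_rot: [-13.3, 89.9, -14.9]
ft_force: [2.5, -4.2, 1.4]
finger_gap: 42.1
time: 26.63
tool_pos: [570.2, 2.6, 82.0]
tcp_rot: [138.2, 89.9, 136.7]
ft_force: [-0.1, 0.2, 0.3]
finger_gap: 46.2
26.6833 [570.17505677   2.59619903  82.00135085] -1.5262585604257595 [0.18862381 0.00966325 0.19263358] 45.81046458621784
```

View pics/z32.png

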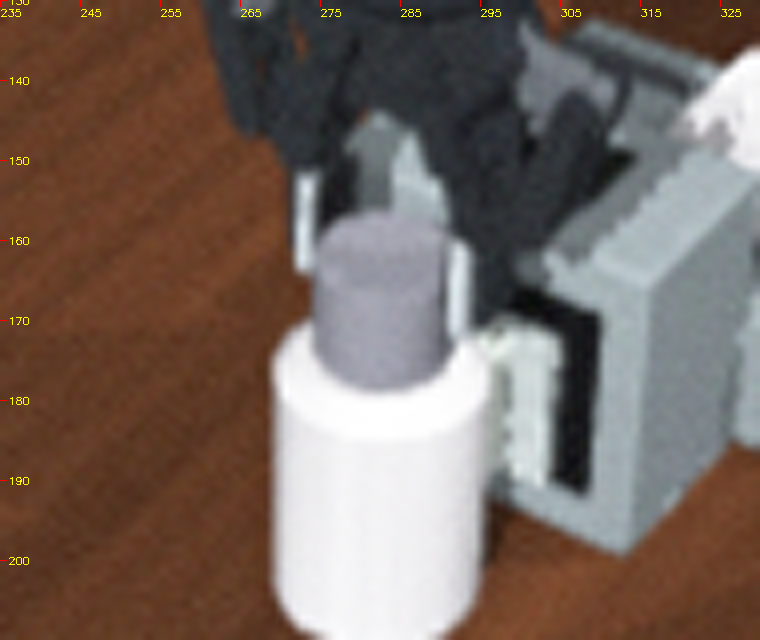

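```bash
python3 -m jog '[[[0,0,0],[0,0,0],0.3],[[0,-0.002,0],[0,0,0],0.6],[[0,-0.003,0.005],[0,0,0],0.8],[[0,-0.003,0.02],[0,0,0],1],[[0,-0.003,0.045],[0,0,0],1]]'
python3 -m jog '[[[0,0,0.03],[0,0,0],1],[[0,-0.005,0.055],[0,0,0],1],[[0,-0.03,0.06],[0,0,0],1],[[-0.01,-0.06,0.06],[0,0,0],0.5],[[-0.02,-0.1,0.06],[0,0,0],0]]'
python3 -m jog '[[[-0.01,-0.04,0],[0,0,0],-0.5],[[-0.02,-0.08,0],[0,0,0],-1],[[-0.03,-0.12,0],[0,0,0],-1],[[-0.03,-0.16,0],[0,0,0],-1],[[-0.03,-0.18,0],[0,0,0],-1]]' 60
python3 - <<'E'
from h import *
snap('scene','s22'); snap('top','t22');zoom('s22',245,120,115,95,6,'z33');zoom('t22',184,176,62,48,12,'z34'); s=r.sense(); print(s['time'],s['tool_pos'],s['tcp_rot'][2]-s['tcp_rot'][0],s['finger_gap'])
from edge import *
im=np.load('pics/t22.npy').astype(float).mean(2)
def show(n,a,z):
    P=unproj('top',a,z); sl=np.polyfit(P[:,0],P[:,1],1)[0]; print(n,a[:,0].round(1),a[:,1].round(1)); print('   x',P[:,0].round(1),'y',P[:,1].round(1),'slope deg',np.degrees(np.arctan(sl)).round(1))
c=np.load('pics/t22.npy').astype(float)
show('plate up',rows(im,range(193,197),181,189),86)
show('plate lo',rows(im,range(193,197),210,219),86)
show('tag up',rows(im,range(199,203),186,193),83)
show('tag lo',rows(im,range(199,203),205,213),83)
E
```

```text
time: 27.1
tool_pos: [568.2, -0.9, 125.0]
tcp_rot: [175.8, 89.7, 174.2]
ft_force: [-0.6, -0.7, 0.2]
finger_gap: 85.4
time: 27.52
tool_pos: [551.4, -100.5, 189.2]
tcp_rot: [3.6, 89.8, 2.3]
ft_force: [-0.2, -0.6, -0.5]
finger_gap: 63.6
time: 27.93
tool_pos: [519.4, -285.5, 188.1]
tcp_rot: [-75.5, 89.9, -77.2]
ft_force: [0.3, 1.0, 0.0]
finger_gap: 0.4
28.0333 [ 519.69307376 -284.75028438  187.63082611] -1.8006522597211756 0.4155666232621679
plate up [193. 194. 195. 196.] [181.9 185.1 185.3 185.8]
   x [614.8 606.9 606.5 605. ] y [40.8 38.3 35.8 33.3] slope deg 32.4
plate lo [193. 194. 195. 196.] [218.4 214.3 214.3 214.4]
   x [525.6 535.7 535.6 535.2] y [40.3 37.9 35.5 33.1] slope deg -25.5
tag up [199. 200. 201. 202.] [186.4 189.7 189.9 190.1]
   x [603.8 595.8 595.2 594.6] y [26.5 24.  21.5 19. ] slope deg 31.9
tag lo [199. 200. 201. 202.] [209.1 209.4 209.8 209.9]
   x [548.1 547.4 546.5 546.1] y [26.3 23.8 21.4 18.9] slope deg 73.6
```

View pics/z33.png

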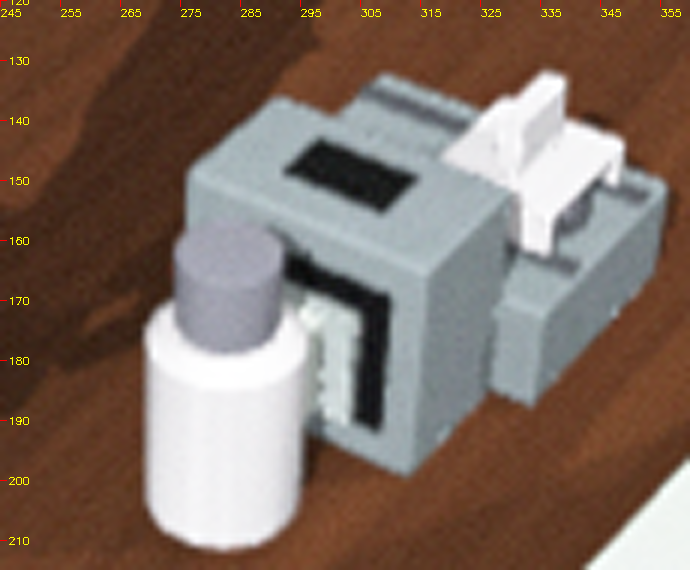

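View pics/z34.png

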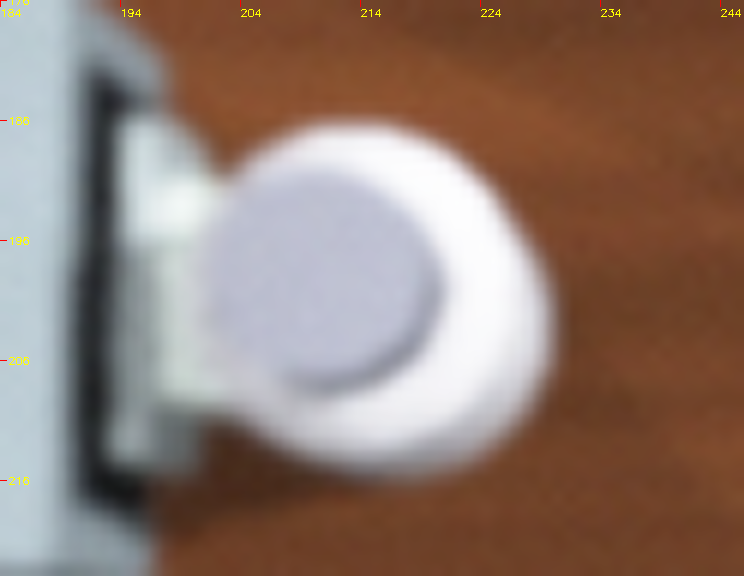

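Run:
```python
from h import *
print(proj('scene',[[519.7,-284.8,187.6],[519.7,-284.8,207],[519.7,-284.8,217],[519.7,-284.8,179.6]]).round(1).tolist())
zoom('s22',150,140,100,85,8,'z35')
```

```text
[[185.0, 202.2], [183.8, 194.9], [183.2, 191.0], [185.5, 205.2]]
```

View pics/z35.png

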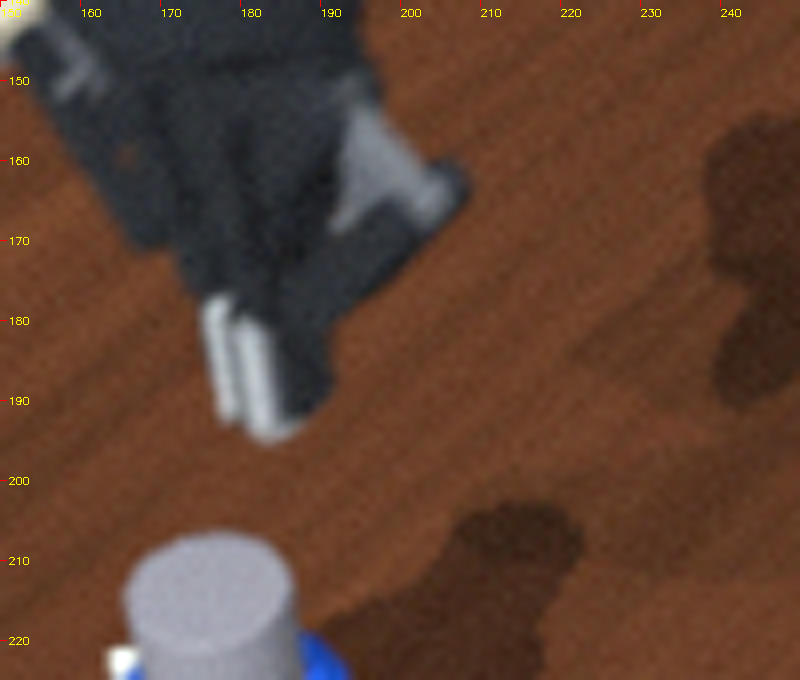

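```bash
python3 -m jog '[[[0.009,0.025,0],[0,0,0],-1],[[0.018,0.06,0],[0,0,0],-1],[[0.027,0.095,0],[0,0,0],-1],[[0.036,0.13,0],[0,0,0],-1],[[0.045,0.165,0],[0,0,0],-1]]'
python3 -m jog '[[[0.009,0.035,0],[0,0,0],-1],[[0.018,0.07,0],[0,0,0],-1],[[0.027,0.105,0],[0,0,0],-1],[[0.036,0.14,0],[0,0,0],-1],[[0.045,0.17,0],[0,0,0],-1]]'
python3 -m jog '[[[0.012,0.035,0],[0,0,0],-1],[[0.024,0.07,0],[0,0,0],-1],[[0.036,0.1,0],[0,0,0],-1],[[0.044,0.125,0],[0,0,0],-1],[[0.046,0.13,0],[0,0,0],-1]]'
python3 -m jog '[[[0,0,-0.01],[0,0,0],-1],[[0,0,-0.03],[0,0,0],-1],[[0,0,-0.05],[0,0,0],-1],[[0,0,-0.06],[0,0,0],-1],[[0,0,-0.06],[0,0,0],-1]]'
python3 - <<'E'
from h import *
P=unproj('top',[(135,173),(135,198.7)],82); print(P)
snap('scene','s23');zoom('s23',280,80,110,95,7,'z36'); s=r.sense(); print(s['time'],s['tool_pos'],s['tcp_rot'][2]-s['tcp_rot'][0],s['joint_pos'])
E
```

```text
time: 28.45
tool_pos: [565.7, -113.5, 187.8]
tcp_rot: [61.4, 90.0, 59.9]
ft_force: [0.9, 0.2, -0.1]
finger_gap: 0.1
time: 28.87
tool_pos: [610.3, 57.6, 187.8]
tcp_rot: [87.0, 90.0, 85.5]
ft_force: [0.9, 0.0, -0.0]
finger_gap: -0.3
time: 29.28
tool_pos: [656.2, 189.6, 187.3]
tcp_rot: [100.7, 89.9, 99.4]
ft_force: [0.7, -0.1, -0.4]
finger_gap: -0.0
time: 29.7
tool_pos: [653.8, 182.5, 123.1]
tcp_rot: [-165.5, 89.6, -167.1]
ft_force: [-0.4, 0.2, -0.8]
finger_gap: 0.1
[[640.38569067 187.55358731  82.        ]
 [576.08156776 185.90357579  82.        ]]
29.75 [654.9684679  182.86800017 125.37649263] -1.5951604814919733 [ 1.12856413e+01  2.25291748e+01  7.59641718e+01 -6.74759572e-03
  8.17358080e+01  1.28817851e+01]
```

View pics/z36.png

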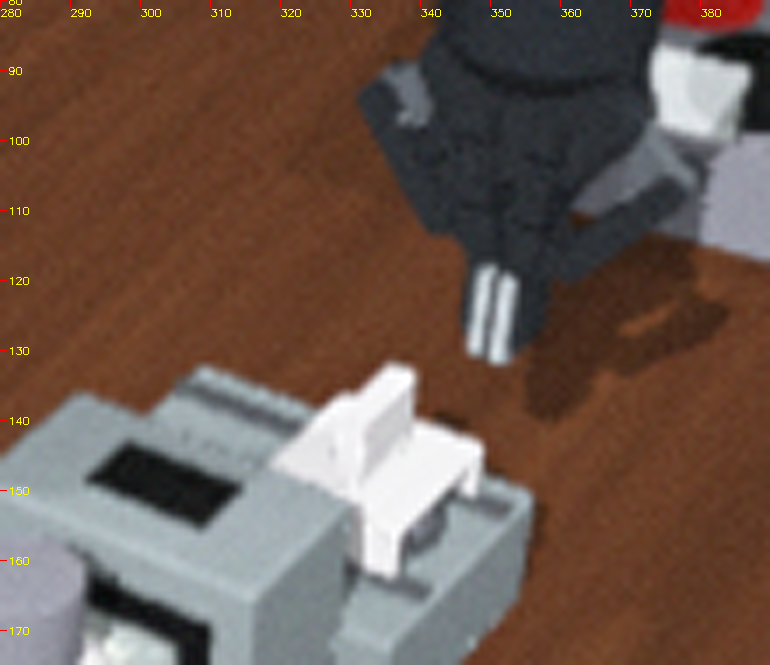

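```bash
python3 -m jog '[[[0,0,-0.02],[0,0,0],-1],[[0,0,-0.04],[0,0,0],-1],[[0,0,-0.054],[0,0,0],-1],[[0,0,-0.058],[0,0,0],-1],[[0,0,-0.058],[0,0,0],-1]]'
python3 - <<'E'
from h import *
snap('scene','s24');zoom('s24',280,80,110,95,7,'z37'); s=r.sense(); print(s['time'],s['tool_pos'],s['ft_force'])
E
```

```text
time: 30.17
tool_pos: [655.8, 183.5, 68.4]
tcp_rot: [-166.5, 89.9, -168.0]
ft_force: [-0.0, -0.6, 0.4]
finger_gap: 0.0
30.2167 [656.65494091 183.80508604  69.76716851] [-0.38894621  0.2911928   0.05817508]
```

View pics/z37.png

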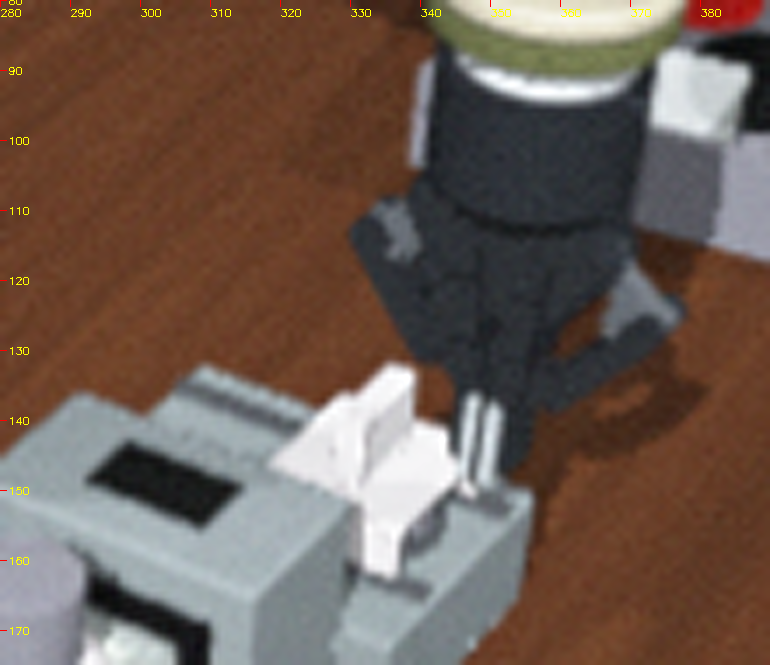

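```bash
python3 -m jog '[[[-0.006,0,0],[0,0,0],-1],[[-0.012,0,0],[0,0,0],-1],[[-0.018,0,0],[0,0,0],-1],[[-0.023,0,0],[0,0,0],-1],[[-0.028,0,0],[0,0,0],-1]]'
python3 -m jog '[[[-0.004,0,0],[0,0,0],-1],[[-0.008,0,0],[0,0,0],-1],[[-0.012,0,0],[0,0,0],-1],[[-0.016,0,0],[0,0,0],-1],[[-0.02,0,0],[0,0,0],-1]]'
```

```text
time: 30.63
tool_pos: [628.2, 184.2, 70.0]
tcp_rot: [12.6, 90.0, 11.1]
ft_force: [2.0, 1.0, 1.3]
finger_gap: 0.0
time: 31.05
tool_pos: [608.7, 184.2, 69.8]
tcp_rot: [19.5, 89.9, 17.9]
ft_force: [4.1, 0.8, 1.2]
finger_gap: -0.1
```

Run:
```python
from h import *
snap('scene','s25');zoom('s25',280,80,110,95,7,'z38'); s=r.sense(); print(s['time'],s['tool_pos'],s['ft_force'])
```

```text
31.1 [607.93835918 184.12067286  69.57264374] [1.68271496 0.95437554 0.81330353]
```

View pics/z38.png

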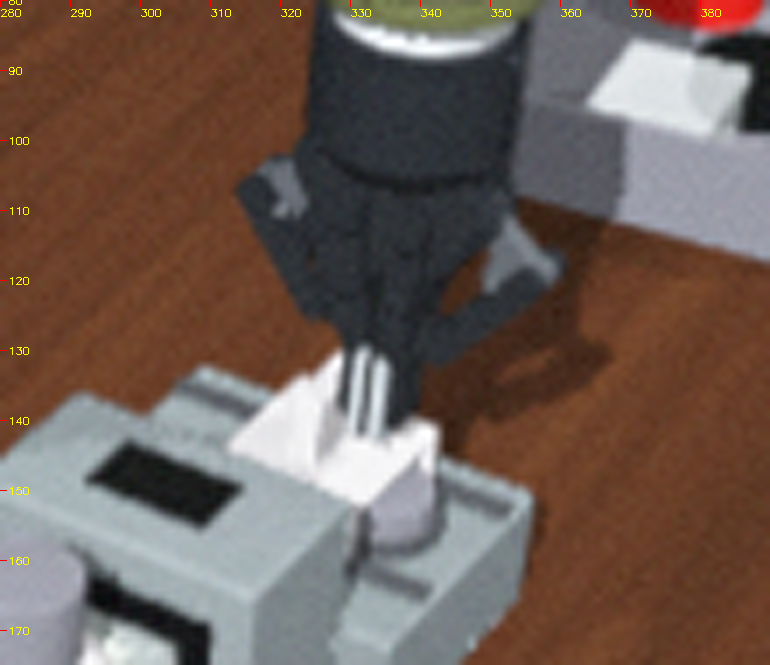

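Catch is sliding; keep pushing −x.

```bash
python3 -m jog '[[[-0.005,0,0],[0,0,0],-1],[[-0.01,0,0],[0,0,0],-1],[[-0.015,0,0],[0,0,0],-1],[[-0.02,0,0],[0,0,0],-1],[[-0.025,0,0],[0,0,0],-1]]'
python3 -m jog '[[[-0.003,0,0],[0,0,0],-1],[[-0.006,0,0],[0,0,0],-1],[[-0.009,0,0],[0,0,0],-1],[[-0.012,0,0],[0,0,0],-1],[[-0.014,0,0],[0,0,0],-1]]'
```

```text
time: 31.52
tool_pos: [583.0, 184.1, 69.3]
tcp_rot: [152.1, 90.0, 150.5]
ft_force: [3.5, 1.5, 1.1]
finger_gap: -0.3
time: 31.93
tool_pos: [569.2, 184.0, 69.3]
tcp_rot: [-164.9, 90.0, -166.5]
ft_force: [2.1, 1.7, -0.5]
finger_gap: -0.2
```

```bash
python3 -m jog '[[[-0.002,0,0],[0,0,0],-1],[[-0.004,0,0],[0,0,0],-1],[[-0.006,0,0],[0,0,0],-1],[[-0.006,0,0],[0,0,0],-1]]'
python3 -m jog '[[[-0.0015,0,0],[0,0,0],-1],[[-0.003,0,0],[0,0,0],-1],[[-0.004,0,0],[0,0,0],-1],[[-0.004,0,0],[0,0,0],-1]]'
```

```text
time: 32.27
tool_pos: [563.1, 183.9, 69.3]
tcp_rot: [-157.8, 90.0, -159.3]
ft_force: [1.2, 0.3, 0.2]
finger_gap: 0.3
time: 32.6
tool_pos: [561.3, 183.9, 69.5]
tcp_rot: [4.7, 89.8, 3.1]
ft_force: [11.2, 1.7, -7.2]
finger_gap: 0.1
```

```bash
python3 -m jog '[[[-0.001,0,0],[0,0,0],-1],[[-0.002,0,0],[0,0,0],-1],[[-0.002,0,0],[0,0,0],-1]]'
python3 -m jog '[[[0.004,0,0],[0,0,0],-1],[[0.01,0,0],[0,0,0],-1],[[0.02,0,0.005],[0,0,0],-1],[[0.04,0,0.02],[0,0,0],-1],[[0.059,-0.001,0.025],[0,0,0],-1]]'
python3 - <<'E'
from h import *
snap('scene','s26');zoom('s26',280,80,110,95,7,'z39'); s=r.sense(); print(s['time'],s['tool_pos'],s['ft_force'])
E
```

```text
time: 32.85
tool_pos: [561.1, 183.9, 69.6]
tcp_rot: [6.3, 89.6, 4.7]
ft_force: [19.5, 2.9, -12.8]
finger_gap: 0.0
time: 33.27
tool_pos: [617.1, 183.1, 95.6]
tcp_rot: [-155.7, 90.0, -157.2]
ft_force: [0.8, 0.9, 1.2]
finger_gap: -0.0
33.3167 [620.92561937 182.49240728  96.94913655] [-2.39179136 -1.58159896  2.21872194]
```

View pics/z39.png

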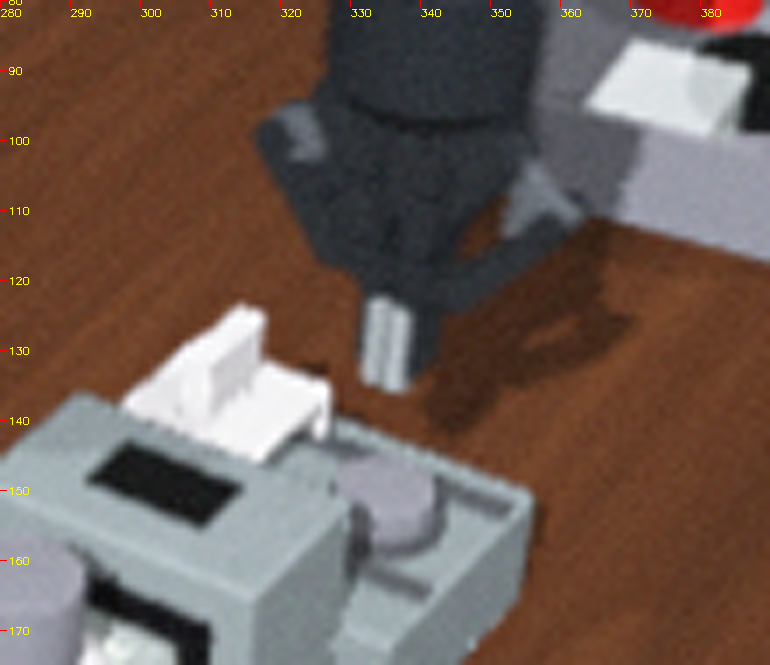

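```bash
python3 -c "
from h import *
print(unproj('scene',(280+387/7-.4,80+477/7-.4),74)-[-1.2,2.6,0]); print(proj('scene',[[616,182,74]]))
s=r.sense(); print(s['tool_pos'],s['ft_force'])"
```

```text
[[617.19102831 186.66783961  74.        ]]
[[333.62989085 149.06442645]]
[620.92561937 182.49240728  96.94913655] [-2.39179136 -1.58159896  2.21872194]
```

```bash
python3 -m jog '[[[-0.002,0.0005,-0.01],[0,0,0],-1],[[-0.004,0.001,-0.025],[0,0,0],-1],[[-0.004,0.001,-0.038],[0,0,0],-1],[[-0.004,0.001,-0.043],[0,0,0],-1],[[-0.004,0.001,-0.043],[0,0,0],-1]]'
python3 -m jog '[[[0,0,-0.002],[0,0,0],-1],[[0,0,-0.004],[0,0,0],-1],[[0,0,-0.006],[0,0,0],-1],[[0,0,-0.006],[0,0,0],-1]]'
```

```text
time: 33.73
tool_pos: [609.8, 183.6, 48.1]
tcp_rot: [-166.9, 89.7, -168.4]
ft_force: [-0.7, 0.8, -0.4]
finger_gap: -0.3
time: 34.07
tool_pos: [613.1, 184.2, 45.9]
tcp_rot: [15.3, 89.9, 13.7]
ft_force: [-1.4, 0.8, 3.2]
finger_gap: -0.1
```

```bash
python3 -m jog '[[[0.001,0,-0.001],[0,0,0],-1],[[0.001,0,-0.002],[0,0,0],-1],[[0.001,0,-0.003],[0,0,0],-1],[[0.001,0,-0.003],[0,0,0],-1]]'
python3 -m jog '[[[0,0,-0.001],[0,0,0],-1],[[0,0,-0.002],[0,0,0],-1],[[0,0,-0.003],[0,0,0],-1],[[0,0,-0.003],[0,0,0],-1]]'
```

```text
time: 34.4
tool_pos: [614.1, 184.2, 42.7]
tcp_rot: [19.7, 89.9, 18.2]
ft_force: [-1.0, 1.1, 3.4]
finger_gap: 0.1
time: 34.73
tool_pos: [614.2, 184.2, 41.7]
tcp_rot: [12.8, 89.9, 11.3]
ft_force: [-7.2, -1.1, 18.1]
finger_gap: -0.0
```

```bash
python3 -m jog '[[[0,0,-0.0005],[0,0,0],-1],[[0,0,-0.0005],[0,0,0],-1],[[0,0,-0.0005],[0,0,0],-1]]'
python3 - <<'E'
from h import *
snap('scene','s27');zoom('s27',280,80,110,95,7,'z40'); s=r.sense(); print(s['time'],s['tool_pos'],s['ft_force'])
E
python3 -m jog '[[[0,0,0.004],[0,0,0],-1],[[0,0,0.01],[0,0,0],-1],[[0.001,0,0.03],[0,0,0],-1],[[0.003,0,0.06],[0,0,0],-1],[[0.005,0,0.095],[0,0,0],-1]]'
```

```text
time: 34.98
tool_pos: [614.3, 184.2, 41.7]
tcp_rot: [12.0, 89.9, 10.4]
ft_force: [-9.7, -2.0, 19.9]
finger_gap: 0.0
35.0333 [614.31559714 184.21686499  41.65719804] [-9.87512943 -1.39283666 21.76729539]
time: 35.45
tool_pos: [616.4, 183.4, 131.7]
tcp_rot: [-164.8, 89.7, -166.4]
ft_force: [0.8, -0.8, 0.4]
finger_gap: -0.3
```

View pics/z40.png

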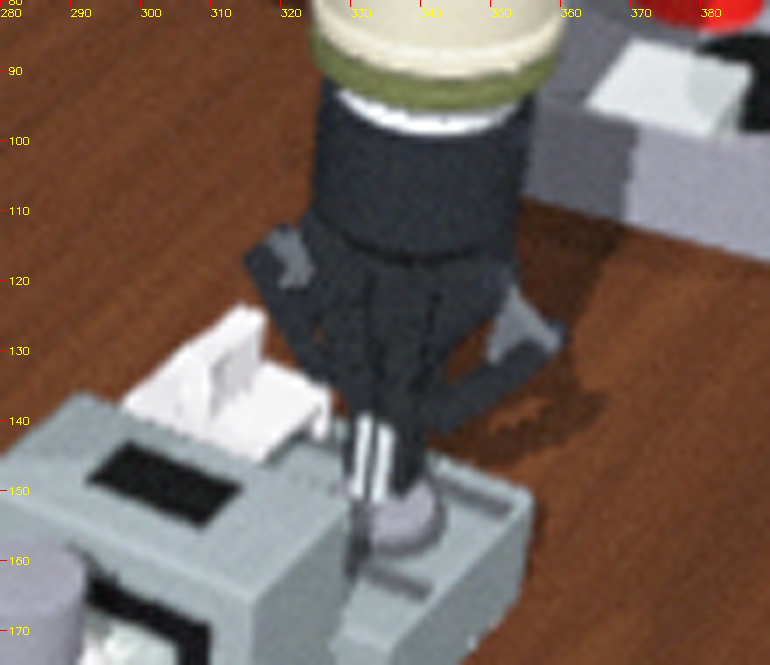

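```bash
python3 -m jog '[[[0,0,0.02],[0,0,0],-1],[[0,0,0.04],[0,0,0],-1],[[0.005,0.03,0.06],[0,0,0],-1],[[0.01,0.06,0.06],[0,0,0],-1],[[0.015,0.1,0.06],[0,0,0],-1]]'
python3 -m jog '[[[0,0.04,0],[0,0,0],-1],[[0,0.08,0],[0,0,0],-1],[[-0.01,0.12,0],[0,0,0],-1],[[-0.02,0.15,0],[0,0,0],-1],[[-0.02,0.16,0],[0,0,0],-1]]'
python3 - <<'E'
from h import *
snap('scene','s28'); snap('top','t28');zoom('t28',110,155,130,85,6,'z41'); s=r.sense(); print(s['time'],s['tool_pos'],s['ft_force'],s['qd'].round(1))
zoom('s28',245,110,115,105,6,'z42')
E
```

```text
time: 35.87
tool_pos: [635.4, 283.3, 196.3]
tcp_rot: [6.6, 89.8, 4.8]
ft_force: [0.4, -0.6, -0.1]
finger_gap: 0.1
time: 36.28
tool_pos: [610.4, 449.1, 192.5]
tcp_rot: [167.5, 89.9, 166.2]
ft_force: [0.1, -0.4, -0.4]
finger_gap: 0.2
36.3833 [612.25575494 446.12626821 192.55686368] [ 0.5703302  -0.64337245 -0.50836005] [-3.4 -1.7  1.7 -1.1 -0.1 -1.2]
```

View pics/s28.png

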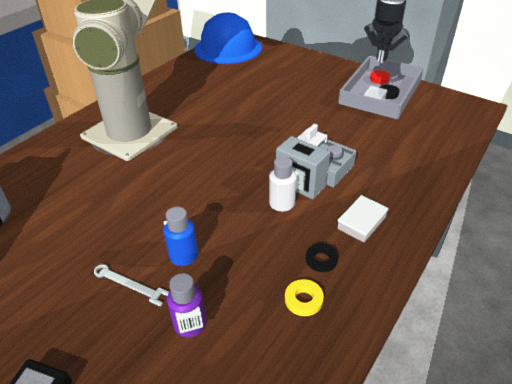

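View pics/z41.png

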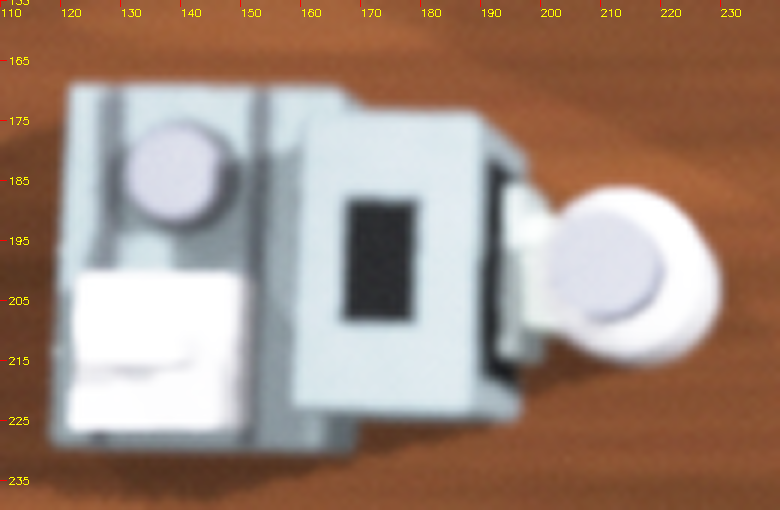

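View pics/z42.png

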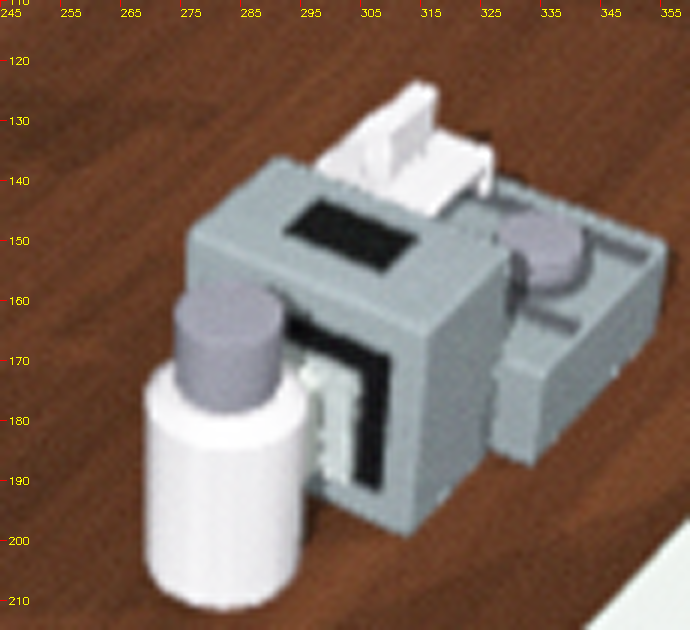

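```bash
python3 -m jog '[[[0,0,0],[0,0,0],-1],[[0,0,0],[0,0,0],-1],[[0,0,0],[0,0,0],-1]]'
python3 -c "
from h import *
print(order.hand_in())"
```

```text
time: 36.63
tool_pos: [614.6, 442.0, 193.9]
tcp_rot: [-78.9, 90.0, -80.6]
ft_force: [-0.6, -0.4, -0.0]
finger_gap: -0.2
the job is handed in; nothing more can be done
None
```

I turned the silver canister about 145° until its tag faced the reader, then pushed it against the contact plate until the plate hit its stop. After letting go, I slid the catch to its stop, pressed the button down once, and handed in at about 37 s. One check falls short: the plate did not stay fully home after I let go.

**Last checks**
- **Tag position:** in the last top view measured, after the final release, tag and plate centres agreed within about 0.5 mm. The tag looked flat against the plate. After the catch and button work the canister was still upright and had not visibly moved.
- **Plate:** the force rose steeply at the end of both pushes, to about 13 N on the first and 8 N on the second, so the plate was home then. Each time I let go, the spring pushed the canister back about 3–4 mm with the plate following. The plate now stands roughly 4–5 mm in, out of 8. A slower second release did no better.
- **Catch:** it stopped hard at about 20 N, and in the last pictures it is still fully open.
- **Button:** it went down about 6 mm to a hard stop at about 20 N, then sprang back. My press was a few mm off its centre.
- **Other objects:** the tape rolls, box, wrench and other cans look unmoved in the last scene picture. The gripper was touching nothing.

**What went wrong or disagreed**
- On the first push the canister tipped several degrees. I backed off, set it upright and gripped harder before pushing again.
- The fingertips were about 30–40 mm higher than the reported tool height implied, so I judged heights from the pictures and the forces.
- The two cameras disagreed by up to a few mm.

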